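# Clip the spoon rest onto the mixing bowl

### The job

Squeeze the sprung bamboo spoon-rest clip off the front edge of the pulled-out spice tray and let it close, upright, astride the rim of the white mixing bowl, anywhere around it, so that it holds there by itself. Then push the tray fully home into the spice rack. Be gentle with the ceramic bowl: do not press hard on it or shove it along, and leave the other kitchen things where they are.

Things in the scene. Friction and masses are not known exactly. Their poses are not given: they have to be found in the camera images.
- clip: Sprung bamboo clip (big clothes peg), 114 mm tall, 30 wide, 90 g, at first astride the tray's front panel. Origin on the pivot pin, z from jaws to handles, y the closing line, x along the clamped edge. Frame of the -y lever: upright on a 6 mm edge, leans 0.27 rad when fully squeezed. Jaws reach to z = -53, free throat up to z = -12. A wire spoon cradle juts 36 mm to +x.
- clip_handles (a point): Place to squeeze, (0, 0, 42 mm) in the clip's frame. The two flat handles rise from the pivot to z = +60 mm, splayed: on a 6 mm edge 56 mm over their outer faces at the top, 35 mm at z = +20. Fully squeezed (about 13 N) they stand parallel, 24 mm over all, and the jaws are 30 mm apart.
- clip_mouth (a point): Point of the clip between its jaw pads, at (0, 0, -45 mm) in the clip's frame.
- clip_lever (a joint): Opening of the clip (rad): 0 jaws touching, 0.133 on a 6 mm edge, 0.673 fully squeezed.
- bowl: White ceramic mixing bowl, loose, about 0.9 kg, 100 mm high, origin under its centre on the counter, z up. Outer radius 105 mm at the rim, 96 mm at 32 mm height; wall 6 mm thick, leaning out by 0.13 rad: the middle of the wall at the rim is 102 mm from the centre.
- bowl_rim (a point): Centre of the bowl's mouth, at the height of the rim.
- rack: Wooden spice rack, fixed. Origin under its centre; its front faces its own -x. Low housing 200 mm deep, 260 mm wide, 102 mm high with the tray in it; above it jars and a shelf set back to x = -10 mm and more, up to 260 mm high.
- tray (a joint): How far the tray is pulled out (m): 0 fully home, up to 0.16. It slides along the rack's -x and takes about 2 N to push.
- tray_edge (a point): Middle of the top edge of the tray's front panel (moves with the tray), 86 mm above the counter; axes as the rack's, so the edge runs along y and +x is the way to push it home. The panel is 6 mm thick, 230 mm wide, from 6 to 86 mm above the counter; behind it the tray is free for 120 mm.
- rolling_pin: Wooden rolling pin, 330 mm long along its x, 48 mm thick, origin under its middle. Leave alone.
- fork: Stainless steel fork, 200 mm long along its x, lying flat. Leave alone.
- press: Grey plastic empanada press, closed, 116 mm disc with 100 mm reach of its handle to -x, 28 mm high. Leave alone.
- spoon: Bamboo spoon, 200 mm long along its x, lying flat. Leave alone.
- jar: Glass jar with steel cap, 64 mm across, 110 mm high, origin under its middle. Leave alone.
- salt: Small open terracotta salt pot, 68 mm across, 50 mm high, origin under its middle. Leave alone.
Not all that is in view belongs to the job. Leave any red or yellow look-alike of the bowl alone.

How it is judged:
By the outcome, as a careful person would: the job done as asked, in the order asked, and still so for the second after the job is handed in, with the robot touching nothing.
It also fails if it takes over 59 s, if anything falls off the work surface, if the arm or the gripper's body presses on something with over 40 N, if the wrist force passes 120 N, or if a joint passes its speed limit or range.

### The arm

A 6-joint arm with a two-finger parallel gripper is mounted at the origin on the work surface. World frame = base frame: x ahead of the robot, y to its left, z up, the work surface at z = 0. Lengths are in m, angles in rad, forces in N, time in s.
With the tool pointing down it reaches from about 0.35 to 0.725 m from the base axis. Payload 6 kg.
Tool frame: the origin (TCP) lies at the very end of the fingers, on their centre line; the grasp point (between the pads) lies 19 mm behind it; z points along the fingers, y is the line along which they close (so a half turn about z gives the same grasp; the last joint's range is limited). The gripper opens to 85 mm and grips with 20 to 120 N. Pads are 22 mm wide; open, the fingers measure 114 mm over their backs; the gripper's body (76 mm by 85 mm) begins 54 mm behind the grasp point. The pads swing forward as they close: fully open they stand 13 mm farther back than shut.
Start: joints at [-0.874, 0.04, 0.085, 0, -1.615, -0.334], TCP at [0.213, -0.561, 0.202] pointing down, gripper open.
Joint ranges: [-2.56, 2.56], [-1.29, 2.01], [-1.08, 1.49], [-3.29, 1.98], [-2.81, -0.18], [-2.99, 2.99]. Speed limits (rad/s): [2.57, 2.57, 3.01, 3.14, 3.14, 3.14].

### API

Orientations are given as a rotation vector (axis times angle).
In Python, from station import robot, cams gives the robot as it stands.
- The arm moves only by the shell command python3 -m jog 'ROWS' [FORCE]. ROWS is JSON, a list of rows, each an object of numbers: "hand": the opening, from 0 (shut) to 1 (fully open); "x", "y", "z": the shift along the tool's x, y, z in m; "ax", "ay", "az": the turn, a rotation vector about the tool's x, y, z in rad. In form: [{"hand": .., "x": .., "y": .., "z": .., "ax": .., "ay": .., "az": ..}, ...]. A call has 1 to 10 rows; each row is the pose to reach, as a shift and turn from the pose commanded when the call began, along the tool's axes at that moment; what a row does not reach only later rows make up. A row lasts 1/10 s, in which the tool goes at most 50 mm and 8.59 degrees, less where a joint would pass 70% of its speed; a pose out of reach is approached as far as the arm can. A call with a gripper value outside its range is refused whole. The fingers move at their own pace and stop on an object; FORCE is the grip in N (left out, the last holds). Time passes only in rows, so rows that repeat a pose let the fingers close. It gives the time, the measured TCP pose, the force, the opening and the grip force at its end, in the units of the state.
- robot.sense(): the state, without advancing time (a new reading comes with each control period).
- cams.snapshot(name): name is "side" or "top" or "wrist"; returns the picture (480x640x3 uint8, red, green, blue); there is no depth.
- cams.camera_info(name): a dict with "intrinsics" (3x3 intrinsics, pixels), "k1" (the pictures are not rectified: a ray, as slopes to the right and down, at radius r is drawn at 1 + k1 r^2 times it, then the intrinsics apply), "world_to_cam" (4x4, takes a point from world to camera coordinates). Camera axes: x right, y down, z forward; pixel columns grow to the right and rows downward; lengths in m; the calibration is good to about 2 mm. A picture is of the moment at which its call begins: read the wrist's pose just before it. camera_info takes no time and is no camera call; for the wrist camera it gives the pose at the moment of the call.
- robot.close_job(): hands the job in; it is judged then, once.
The state is a dict: "time_s": time; "joint_pos": joint angles; "joint_velocities": joint speeds; "tau": joint torques, N m; "eef_pos": TCP position; "orientation": TCP orientation; "ft_force": force on the tool from outside, world axes, zero at the start; "moment": the same for the moment, N m; "opening": opening from 0.0 (shut) to 1.0 (fully open); "gripper_force": force on a finger pad.
Only numpy, scipy, OpenCV 4.12 (cv2) and the standard library are available. Lean on these libraries where they do the work, as an engineer would, in place of code of your own. Each camera call takes 0.05 s, during which the arm holds its last target. There are 200 camera calls.

## Working session

There is one attempt and no reset: what is moved stays moved. The work goes in short steps, Python scripts to look and compute and a shell command to move; the robot and the scene stay as the last step left them, time stands still between calls to the robot, and variables do not carry over. Pictures are saved under pics/ and viewed, at most 10 in all, crops included, and the job is handed in when it is done.

```bash
mkdir -p pics; python3 - <<'E'
from station import robot,cams
import cv2,numpy as np
np.set_printoptions(precision=4,suppress=True)
for n in("side","top"):
    im=cams.snapshot(n); cv2.imwrite(f"pics/{n}0.png",im[:,:,::-1]); i=cams.camera_info(n); print(n,i)
print(robot.sense())
E
```

```text
side {'intrinsics': array([[619.3332,   0.    , 318.3062],
       [  0.    , 619.3332, 230.9212],
       [  0.    ,   0.    ,   1.    ]]), 'k1': 0.052823710854577384, 'world_to_cam': array([[-0.7661, -0.6427,  0.0107,  0.4128],
       [-0.5027,  0.5887, -0.6331,  0.3243],
       [ 0.4006, -0.4903, -0.774 ,  1.5119],
       [ 0.    ,  0.    ,  0.    ,  1.    ]])}
top {'intrinsics': array([[601.8905,   0.    , 315.2148],
       [  0.    , 601.8905, 239.9185],
       [  0.    ,   0.    ,   1.    ]]), 'k1': -0.1633341884680798, 'world_to_cam': array([[-0.0149, -0.9999,  0.0086,  0.013 ],
       [-0.9934,  0.0139, -0.1142,  0.5296],
       [ 0.1141, -0.0103, -0.9934,  1.6779],
       [ 0.    ,  0.    ,  0.    ,  1.    ]])}
{'time_s': 0.1, 'joint_pos': array([-0.8743,  0.0408,  0.0839, -0.0004, -1.6155, -0.3337]), 'joint_velocities': array([-0.0011, -0.0012,  0.0002,  0.0006,  0.0015,  0.0018]), 'tau': array([ -0.0054, -36.9351,  34.8278,   6.9519,  -0.0047,   0.    ]), 'eef_pos': array([ 0.2129, -0.5606,  0.2009]), 'orientation': array([ 0.5667, -3.0896, -0.0025]), 'ft_force': array([-0.1343, -0.2848, -0.0917]), 'moment': array([ 0.0009, -0.0324,  0.0051]), 'gripper_force': 0.0, 'opening': 1.0012667009389273}
```

View pics/top0.png

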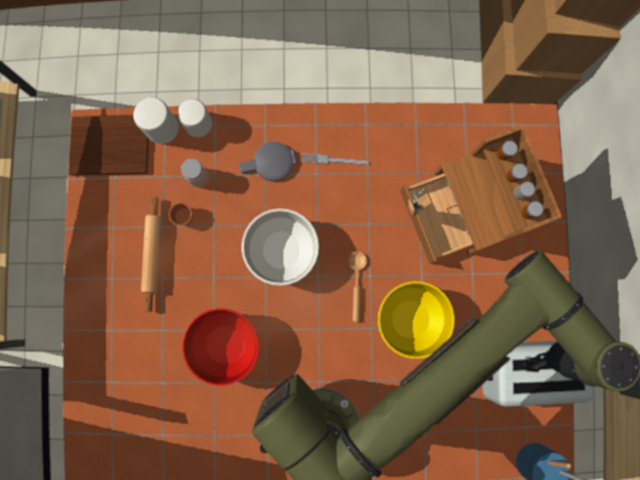

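View pics/side0.png

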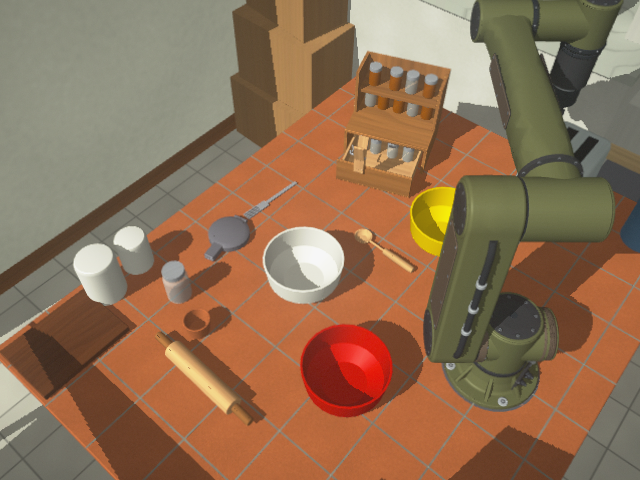

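The top view shows the white bowl at (281,247) and the rack at (480,195), with its tray pulled out toward lower-left and the clip near (418,202). In the side view the clip is near (360,155). Next I'll enlarge the clip region in both views.

```bash
cat > h.py <<'E'
import cv2,numpy as np
from station import robot,cams
np.set_printoptions(precision=4,suppress=True)
def ray(n,p,ci=None):
    c=ci or cams.camera_info(n); K=c["intrinsics"];T=c["world_to_cam"]
    d=cv2.undistortPoints(np.array([[p]],float),K,np.array([c["k1"],0,0,0.]))[0,0]
    R=T[:3,:3]; return -R.T@T[:3,3], R.T@np.r_[d,1]
def onz(n,p,z,ci=None):
    o,d=ray(n,p,ci); return o+d*(z-o[2])/d[2]
def tri(a,b):
    A=0;B=0
    for o,d in(a,b):
        d=d/np.linalg.norm(d); P=np.eye(3)-np.outer(d,d); A=A+P;B=B+P@o
    return np.linalg.solve(A,B)
def proj(n,X,ci=None):
    c=ci or cams.camera_info(n);T=c["world_to_cam"]
    return cv2.projectPoints(np.array([X],float),cv2.Rodrigues(T[:3,:3])[0],T[:3,3],c["intrinsics"],np.array([c["k1"],0,0,0.]))[0][0,0]
E
python3 - <<'E'
from h import *
a=cv2.imread("pics/top0.png");b=cv2.imread("pics/side0.png")
A=cv2.resize(a[125:265,395:535],(560,560),interpolation=2)[:, :400]
B=cv2.resize(b[120:200,330:430],(400,320),interpolation=2)
B=cv2.copyMakeBorder(B,0,240,0,0,0)
cv2.imwrite("pics/c1.png",np.hstack([A,B]))
# bowl
hsv=cv2.cvtColor(a,cv2.COLOR_BGR2HSV)
m=((hsv[...,1]<60)&(hsv[...,2]>90)).astype(np.uint8)
m[:200]=0;m[295:]=0;m[:,:230]=0;m[:,330:]=0
c=max(cv2.findContours(m,0,2)[0],key=cv2.contourArea)[:,0]
P=np.array([onz("top",p,0.1)[:2] for p in cv2.convexHull(c)[:,0]])
from scipy.optimize import least_squares
r=least_squares(lambda v:np.hypot(*(P-v[:2]).T)-v[2],[.5,.0,.1],loss='soft_l1',f_scale=.003);print(r.x,r.cost)
bs=cv2.cvtColor(b,cv2.COLOR_BGR2HSV)
m=((bs[...,1]<60)&(bs[...,2]>90)).astype(np.uint8)
m[:215]=0;m[310:]=0;m[:,:255]=0;m[:,355:]=0
c=max(cv2.findContours(m,0,2)[0],key=cv2.contourArea)[:,0]
print(cv2.boundingRect(c))
# predicted side
t=np.linspace(0,6.283,60)
Q=np.array([proj("side",[r.x[0]+.105*np.cos(k),r.x[1]+.105*np.sin(k),.1]) for k in t]);print(Q.min(0),Q.max(0))
E
```

```text
[0.5052 0.102  0.1047] 6.792945387988439e-06
(263, 227, 81, 78)
[262.121  225.6123] [344.1974 291.3678]
```

View pics/c1.png

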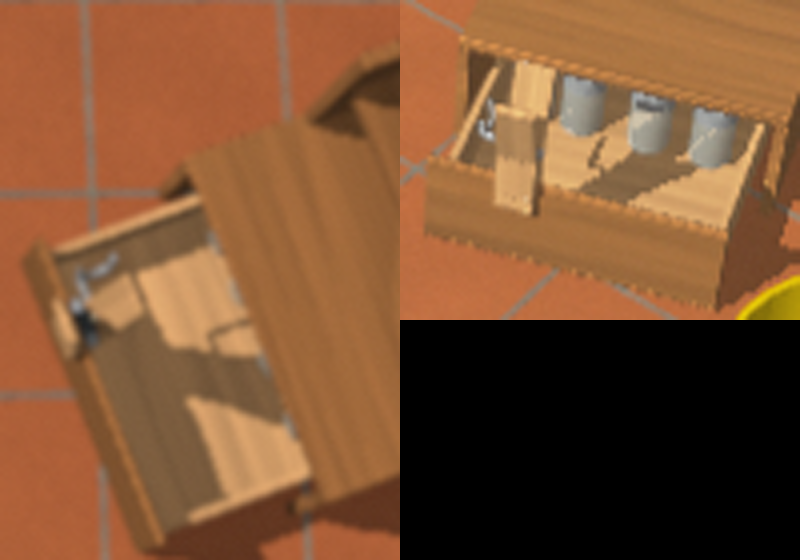

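The crop shows the panel's top edge in the top view from about (404.5,187) to (433,261). The clip's outer handle is at about (410.5,207) and its inner handle at about (429.5,199.5). The wire cradle juts toward the +x world end. In the side view the handle tops are at (360.5,147) and (364,136).

```bash
python3 - <<'E'
from h import *
T=lambda x,y:(395+x/4,125+y/4)
S=lambda x,y:(330+(x-400)/4,120+y/4)
for n,p in(("top",T(40,252)),("top",T(157,535)),("side",S(432,160)),("side",S(728,230))): print(n,onz(n,p,.086))
print("outer",tri(ray("top",T(62,328)),ray("side",S(522,108))))
print("inner",tri(ray("top",T(138,298)),ray("side",S(537,65))))
# jaw tip of outer lever
for z in(.03,.04,.05): print("jaw",z,onz("side",S(515,212),z))
E
```

```text
top [ 0.6656 -0.2467  0.086 ]
top [ 0.4664 -0.3215  0.086 ]
side [ 0.6686 -0.2438  0.086 ]
side [ 0.4611 -0.3266  0.086 ]
outer [ 0.5942 -0.244   0.1832]
inner [ 0.6173 -0.2961  0.1734]
jaw 0.03 [ 0.6203 -0.2872  0.03  ]
jaw 0.04 [ 0.6147 -0.279   0.04  ]
jaw 0.05 [ 0.6092 -0.2707  0.05  ]
```

```bash
cat > go.py <<'E'
from h import *
from scipy.spatial.transform import Rotation as Ro
def go(pos,ydir,zdir=(0,0,-1)):
    s=robot.sense(); R=Ro.from_rotvec(s["orientation"])
    z=np.array(zdir,float);z/=np.linalg.norm(z)
    best=None
    for sg in(1,-1):
        y=sg*np.array(ydir,float); y-=z*(y@z); y/=np.linalg.norm(y)
        rv=(R.inv()*Ro.from_matrix(np.c_[np.cross(y,z),y,z])).as_rotvec()
        if best is None or np.linalg.norm(rv)<np.linalg.norm(best): best=rv
    print("t",s["time_s"],"at",s["eef_pos"],"shift",R.inv().apply(np.array(pos)-s["eef_pos"]),"turn",best,"j",s["joint_pos"])
E
python3 -c "
from go import *
print(Ro.from_rotvec(robot.sense()['orientation']).as_matrix())
go([.606,-.269,.26],[.363,-.932,0])"
```

```text
[[-0.9349 -0.3549 -0.0007]
 [-0.3549  0.9349  0.0015]
 [ 0.0001  0.0016 -1.    ]]
t 0.1 at [ 0.2129 -0.5606  0.2009] shift [-0.471   0.1332 -0.059 ] turn [ 0.0016 -0.0001 -0.0086] j [-0.8743  0.0408  0.0839 -0.0004 -1.6155 -0.3337]
```

```bash
python3 -m jog '[{"hand":1,"z":-0.04},{"hand":1,"x":-0.04,"y":0.011,"z":-0.06},{"hand":1,"x":-0.085,"y":0.024,"z":-0.06},{"hand":1,"x":-0.13,"y":0.037,"z":-0.06},{"hand":1,"x":-0.175,"y":0.05,"z":-0.06},{"hand":1,"x":-0.22,"y":0.062,"z":-0.06},{"hand":1,"x":-0.265,"y":0.075,"z":-0.06},{"hand":1,"x":-0.31,"y":0.088,"z":-0.06},{"hand":1,"x":-0.355,"y":0.1,"z":-0.06},{"hand":1,"x":-0.395,"y":0.112,"z":-0.06}]' 35
python3 -c "
from go import *
go([.606,-.269,.26],[.363,-.932,0])"
```

```text
t 0.1 at [ 0.2129 -0.5606  0.2009] shift [-0.471   0.1332 -0.059 ] turn [ 0.0016 -0.0001 -0.0086] j [-0.8743  0.0408  0.0839 -0.0004 -1.6155 -0.3337]invalid input at $[0]: expected keys hand, x, y, z, ax, ay, az
```

```bash
python3 -m jog '[{"hand":1,"x":0,"y":0,"z":-0.04,"ax":0,"ay":0,"az":0},{"hand":1,"x":-0.04,"y":0.011,"z":-0.06,"ax":0,"ay":0,"az":0},{"hand":1,"x":-0.085,"y":0.024,"z":-0.06,"ax":0,"ay":0,"az":0},{"hand":1,"x":-0.13,"y":0.037,"z":-0.06,"ax":0,"ay":0,"az":0},{"hand":1,"x":-0.175,"y":0.05,"z":-0.06,"ax":0,"ay":0,"az":0},{"hand":1,"x":-0.22,"y":0.062,"z":-0.06,"ax":0,"ay":0,"az":0},{"hand":1,"x":-0.265,"y":0.075,"z":-0.06,"ax":0,"ay":0,"az":0},{"hand":1,"x":-0.31,"y":0.088,"z":-0.06,"ax":0,"ay":0,"az":0},{"hand":1,"x":-0.355,"y":0.1,"z":-0.06,"ax":0,"ay":0,"az":0},{"hand":1,"x":-0.395,"y":0.112,"z":-0.06,"ax":0,"ay":0,"az":0}]' 35
python3 - <<'E'
from go import *
go([.606,-.269,.26],[.363,-.932,0])
ci=cams.camera_info("wrist");print(ci)
im=cams.snapshot("wrist");cv2.imwrite("pics/w1.png",im[:,:,::-1])
E
```

```text
time_s: 1.1
eef_pos: [0.544, -0.3142, 0.2611]
orientation: [0.568, -3.089, -0.001]
ft_force: [0.8, -1.0, 0.1]
opening: 1.003
gripper_force: 0.0
t 1.1 at [ 0.544  -0.3142  0.2611] shift [-0.074   0.0202  0.0011] turn [ 0.0008 -0.0005 -0.0078] j [-0.206   0.132   0.2907 -0.0004 -1.7305 -1.0013]
{'intrinsics': array([[385.0004,   0.    , 318.8936],
       [  0.    , 385.0004, 239.8662],
       [  0.    ,   0.    ,   1.    ]]), 'k1': 0.025951800355879576, 'world_to_cam': array([[-0.3555,  0.9347,  0.0006,  0.4865],
       [ 0.9014,  0.3427,  0.2645, -0.4331],
       [ 0.247 ,  0.0946, -0.9644,  0.3304],
       [ 0.    ,  0.    ,  0.    ,  1.    ]])}
```

View pics/w1.png

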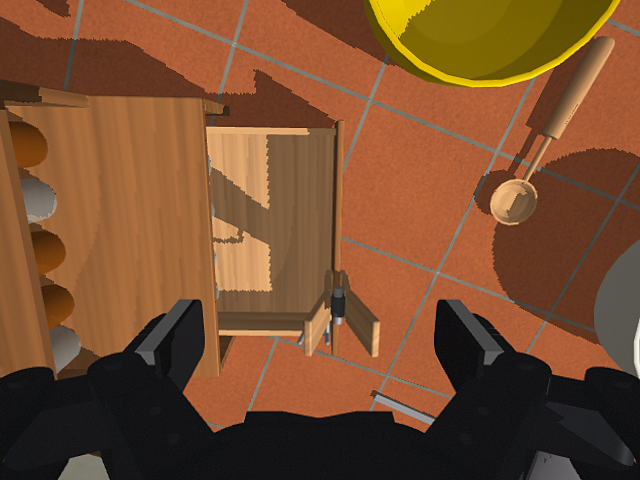

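The wrist view shows the panel edge from (340,122) to (336,350). The handle tops are at about (306,338) and (377,340), and the pivot is at (338,305). The clip is between the fingers' lines.

```bash
python3 - <<'E'
from go import *
for p,z in(((306,338),.178),((377,338),.178),((341,122),.086),((337,352),.086),((338,305),.118)): print(p,onz("wrist",p,z))
E
```

```text
(306, 338) [ 0.6229 -0.2911  0.178 ]
(377, 338) [ 0.6043 -0.2426  0.178 ]
(341, 122) [ 0.4691 -0.3196  0.086 ]
(337, 352) [ 0.6763 -0.2406  0.086 ]
(338, 305) [ 0.615  -0.2657  0.118 ]
```

```bash
python3 -c "
from go import *
go([.612,-.2665,.14],[.356,-.934,0])"
```

```text
t 1.15 at [ 0.5475 -0.3107  0.2593] shift [-0.0761  0.0177  0.1193] turn [ 0.0028 -0.0006  0.003 ] j [-0.1999  0.1364  0.2928 -0.0021 -1.7292 -1.004 ]
```

```bash
python3 -m jog '[{"hand":1,"x":-0.04,"y":0.01,"z":0.02,"ax":0,"ay":0,"az":0},{"hand":1,"x":-0.065,"y":0.016,"z":0.04,"ax":0,"ay":0,"az":0},{"hand":1,"x":-0.078,"y":0.02,"z":0.05,"ax":0,"ay":0,"az":0},{"hand":1,"x":-0.078,"y":0.02,"z":0.05,"ax":0,"ay":0,"az":0},{"hand":1,"x":-0.078,"y":0.02,"z":0.05,"ax":0,"ay":0,"az":0},{"hand":1,"x":-0.078,"y":0.02,"z":0.05,"ax":0,"ay":0,"az":0}]' 35
python3 - <<'E'
from go import *
go([.609,-.269,.14],[.356,-.934,0])
ci=cams.camera_info("wrist")
im=cams.snapshot("wrist");cv2.imwrite("pics/w2.png",im[:,:,::-1])
import pickle;pickle.dump(ci,open("ci2.pkl","wb"))
E
```

```text
time_s: 1.75
eef_pos: [0.608, -0.2707, 0.2135]
orientation: [-0.565, 3.089, -0.002]
ft_force: [0.7, 0.6, -0.2]
opening: 0.998
gripper_force: 0.0
t 1.75 at [ 0.608  -0.2707  0.2135] shift [-0.0015  0.0014  0.0735] turn [-0.0015  0.0015 -0.0024] j [-0.1188  0.2154  0.2972  0.0007 -1.6506 -1.0902]
```

View pics/w2.png

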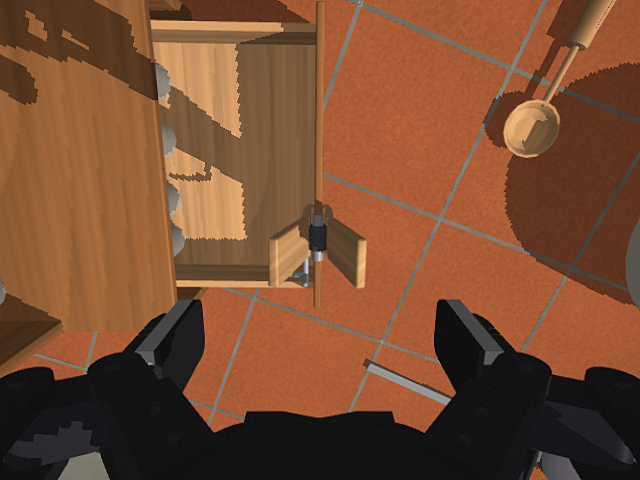

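The clip is centred between the fingers: handle tops at (270,261) and (366,262), panel edge at x≈318.

```bash
python3 - <<'E'
from go import *
import pickle;ci=pickle.load(open("ci2.pkl","rb"))
for p,z in(((270,261),.178),((366,262),.178),((318,305),.086),((319,5),.086),((318,237),.118)): print(p,onz("wrist",p,z,ci))
E
```

```text
(270, 261) [ 0.6203 -0.2952  0.178 ]
(366, 262) [ 0.6016 -0.2441  0.178 ]
(318, 305) [ 0.6764 -0.2453  0.086 ]
(319, 5) [ 0.4668 -0.3238  0.086 ]
(318, 237) [ 0.6127 -0.2693  0.118 ]
```

```bash
python3 -m jog '[{"hand":1,"x":-0.003,"y":0,"z":0.025,"ax":0,"ay":0,"az":0},{"hand":1,"x":-0.003,"y":0,"z":0.055,"ax":0,"ay":0,"az":0},{"hand":1,"x":-0.003,"y":0,"z":0.073,"ax":0,"ay":0,"az":0},{"hand":1,"x":-0.003,"y":0,"z":0.073,"ax":0,"ay":0,"az":0},{"hand":0.5,"x":-0.003,"y":0,"z":0.073,"ax":0,"ay":0,"az":0},{"hand":0.2,"x":-0.003,"y":0,"z":0.073,"ax":0,"ay":0,"az":0},{"hand":0,"x":-0.003,"y":0,"z":0.073,"ax":0,"ay":0,"az":0},{"hand":0,"x":-0.003,"y":0,"z":0.073,"ax":0,"ay":0,"az":0},{"hand":0,"x":-0.003,"y":0,"z":0.073,"ax":0,"ay":0,"az":0},{"hand":0,"x":-0.003,"y":0,"z":0.073,"ax":0,"ay":0,"az":0}]' 35
python3 - <<'E'
from go import *
go([.611,-.2697,.14],[.351,-.936,0])
E
```

```text
time_s: 2.8
eef_pos: [0.6125, -0.2699, 0.1426]
orientation: [-0.566, 3.085, -0.006]
ft_force: [1.0, -1.6, 8.0]
opening: 0.004
gripper_force: 4.0
t 2.8 at [ 0.6125 -0.2699  0.1426] shift [0.0013 0.0007 0.0026] turn [-0.0048  0.0042  0.0039] j [-0.1157  0.218   0.1711  0.0023 -1.5179 -1.0926]
```

The gripper closed fully with nothing between the pads, so I'll look.

```bash
python3 - <<'E'
from go import *
w=cams.snapshot("wrist")[:,:,::-1];s=cams.snapshot("side")[:,:,::-1]
S=cv2.resize(s[110:210,310:440],(416,320),interpolation=2);S=cv2.copyMakeBorder(S,0,160,0,0,0)
cv2.imwrite("pics/w3.png",np.hstack([w[:,160:520],S]))
E
```

```text
(no output)
```

View pics/w3.png

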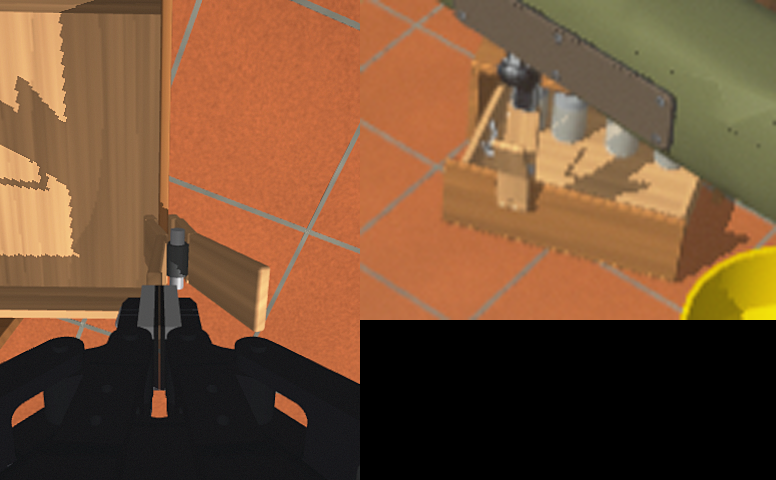

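```bash
python3 - <<'E'
from go import *
s=robot.sense();p=s["eef_pos"];R=Ro.from_rotvec(s["orientation"]);print(p,s["opening"],s["ft_force"],s["gripper_force"])
for d in(0,-.013,-.019,-.05): print("tool",d,proj("wrist",p+R.apply([0,0,d])))
for d in(.0425,): print("open pad",[proj("wrist",p+R.apply([0,k*d,z])) for k in(-1,1) for z in(-.013,-.03,-.05)])
n=np.array([.351,-.936,0])
for nm,X in(("pivot",[.611,-.2697,.118]),("pivotlow",[.611,-.2697,.105]),("outer",np.array([.611,-.2697,.178])-n*.028),("inner",np.array([.611,-.2697,.178])+n*.028)): print(nm,proj("wrist",X))
E
```

```text
[ 0.6125 -0.2699  0.1426] -0.0007310868186618558 [ 0.3756 -1.4813  6.6864] 3.4559074506978504
tool 0 [317.8814 279.0914]
tool -0.013 [317.7993 289.7538]
tool -0.019 [317.7571 295.2238]
tool -0.05 [317.4811 331.0028]
open pad [array([221.7542, 289.8331]), array([211.3499, 306.4523]), array([195.8188, 331.2351]), array([413.8469, 289.835 ]), array([423.9948, 306.4549]), array([439.1427, 331.2385])]
pivot [319.4669 259.9353]
pivotlow [319.549  252.6426]
outer [391.5011 310.0213]
inner [246.4234 309.1998]
```

The fingers ended up between the two handles, so the clip sits lower than I estimated. I'll back straight out, open, and measure again.

```bash
python3 -m jog '[{"hand":0,"x":0,"y":0,"z":-0.02,"ax":0,"ay":0,"az":0},{"hand":0,"x":0,"y":0,"z":-0.045,"ax":0,"ay":0,"az":0},{"hand":0,"x":0,"y":0,"z":-0.07,"ax":0,"ay":0,"az":0},{"hand":1,"x":0,"y":0,"z":-0.085,"ax":0,"ay":0,"az":0},{"hand":1,"x":0,"y":0,"z":-0.085,"ax":0,"ay":0,"az":0},{"hand":1,"x":0,"y":0,"z":-0.085,"ax":0,"ay":0,"az":0},{"hand":1,"x":0,"y":0,"z":-0.085,"ax":0,"ay":0,"az":0},{"hand":1,"x":0,"y":0,"z":-0.085,"ax":0,"ay":0,"az":0}]' 35
python3 - <<'E'
from go import *
import pickle
pickle.dump(cams.camera_info("wrist"),open("ci4.pkl","wb"))
w=cams.snapshot("wrist")[:,:,::-1];s=cams.snapshot("side")[:,:,::-1];go([.611,-.2697,.14],[.351,-.936,0])
cv2.imwrite("pics/w4f.png",w);cv2.imwrite("pics/s4f.png",s)
S=cv2.resize(s[115:195,335:415],(400,400),interpolation=2);S=cv2.copyMakeBorder(S,0,80,0,0,0)
cv2.imwrite("pics/w4.png",np.hstack([w[:,160:520],S]))
E
```

```text
time_s: 3.7
eef_pos: [0.6108, -0.2684, 0.2224]
orientation: [0.567, -3.088, -0.002]
ft_force: [0.6, 0.9, -0.2]
opening: 0.848
gripper_force: 0.0
t 3.8 at [ 0.6109 -0.2685  0.2229] shift [ 0.0002 -0.0012  0.0829] turn [ 0.0008 -0.0012  0.004 ] j [-0.1153  0.2261  0.3271 -0.0001 -1.6732 -1.0927]
```

View pics/w4.png

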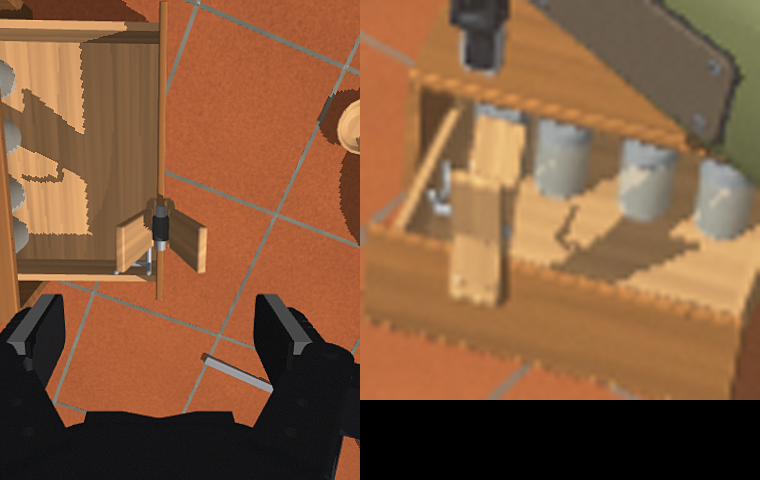

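The clip is intact on the panel. In the wrist view the handle tops are at (277,247) and (366,247). In the side view the outer top is at (358,150), the inner top at (362.6,137.5) and the jaw bottom at (358,175.6).

```bash
python3 - <<'E'
from go import *
import pickle
ci=pickle.load(open("ci4.pkl","rb"))
print("outer",tri(ray("wrist",(366,247),ci),ray("side",(358.2,150.4))))
print("inner",tri(ray("wrist",(277,247),ci),ray("side",(362.6,137.4))))
for z in(.155,.165,.175):
    a,b=onz("wrist",(366,247),z,ci),onz("wrist",(277,247),z,ci);print(z,a,b,np.linalg.norm(a-b),(a+b)/2)
# side: outer-face vertical plane: panel point + n
n=np.array([.351,-.936,0]);p0=np.array([.611,-.2697,0])
for q in((358.2,150.4),(358.2,175.6)):
    for off in(-.028,-.011):
        o,d=ray("side",q); t=((p0+n*off-o)@n)/(d@n); print(q,off,o+t*d)
print(proj("wrist",[.611,-.2697,.086],ci),onz("wrist",(318,250),.086,ci))
E
```

```text
outer [ 0.5991 -0.2416  0.1695]
inner [ 0.6198 -0.2916  0.1703]
0.155 [ 0.6034 -0.238   0.155 ] [ 0.6238 -0.2919  0.155 ] 0.05760281765041208 [ 0.6136 -0.2649  0.155 ]
0.165 [ 0.6011 -0.2403  0.165 ] [ 0.6206 -0.2919  0.165 ] 0.05519512148447154 [ 0.6109 -0.2661  0.165 ]
0.175 [ 0.5988 -0.2425  0.175 ] [ 0.6175 -0.2919  0.175 ] 0.052787425318531 [ 0.6081 -0.2672  0.175 ]
(358.2, 150.4) -0.028 [ 0.5996 -0.2441  0.1668]
(358.2, 150.4) -0.011 [ 0.6095 -0.2585  0.1504]
(358.2, 175.6) -0.028 [ 0.5937 -0.2463  0.0682]
(358.2, 175.6) -0.011 [ 0.6035 -0.2608  0.0504]
[316.5429 218.4557] [ 0.6358 -0.259   0.086 ]
```

```bash
python3 -m jog '[{"hand":1,"x":0,"y":0.0015,"z":0.03,"ax":0,"ay":0,"az":0},{"hand":1,"x":0,"y":0.0015,"z":0.065,"ax":0,"ay":0,"az":0},{"hand":1,"x":0,"y":0.0015,"z":0.09,"ax":0,"ay":0,"az":0},{"hand":1,"x":0,"y":0.0015,"z":0.1,"ax":0,"ay":0,"az":0},{"hand":1,"x":0,"y":0.0015,"z":0.1,"ax":0,"ay":0,"az":0},{"hand":1,"x":0,"y":0.0015,"z":0.1,"ax":0,"ay":0,"az":0}]' 35
python3 -m jog '[{"hand":0.7,"x":0,"y":0,"z":0,"ax":0,"ay":0,"az":0},{"hand":0.6,"x":0,"y":0,"z":0,"ax":0,"ay":0,"az":0},{"hand":0.55,"x":0,"y":0,"z":0,"ax":0,"ay":0,"az":0},{"hand":0.55,"x":0,"y":0,"z":0,"ax":0,"ay":0,"az":0}]' 35
```

```text
time_s: 4.4
eef_pos: [0.6111, -0.2676, 0.1255]
orientation: [-0.567, 3.089, -0.002]
ft_force: [-0.0, -0.5, -0.4]
opening: 1.004
gripper_force: 0.0
time_s: 4.8
eef_pos: [0.6106, -0.2671, 0.1239]
orientation: [-0.567, 3.09, 0.0]
ft_force: [0.6, 0.1, -0.3]
opening: 0.553
gripper_force: 5.4
```

```bash
python3 -m jog '[{"hand":0.47,"x":0,"y":0,"z":-0.001,"ax":0,"ay":0,"az":0},{"hand":0.4,"x":0,"y":0,"z":-0.002,"ax":0,"ay":0,"az":0},{"hand":0.34,"x":0,"y":0,"z":-0.003,"ax":0,"ay":0,"az":0},{"hand":0.28,"x":0,"y":0,"z":-0.003,"ax":0,"ay":0,"az":0},{"hand":0.24,"x":0,"y":0,"z":-0.003,"ax":0,"ay":0,"az":0},{"hand":0.2,"x":0,"y":0,"z":-0.003,"ax":0,"ay":0,"az":0},{"hand":0.2,"x":0,"y":0,"z":-0.003,"ax":0,"ay":0,"az":0},{"hand":0.2,"x":0,"y":0,"z":-0.003,"ax":0,"ay":0,"az":0}]' 35
python3 - <<'E'
from go import *
w=cams.snapshot("wrist")[:,:,::-1];s=cams.snapshot("side")[:,:,::-1]
S=cv2.resize(s[115:195,335:415],(400,400),interpolation=2);S=cv2.copyMakeBorder(S,0,80,0,0,0)
cv2.imwrite("pics/w5.png",np.hstack([w[:,160:520],S]))
E
```

```text
time_s: 5.6
eef_pos: [0.6105, -0.2672, 0.1267]
orientation: [0.567, -3.09, -0.0]
ft_force: [0.0, 0.3, -1.5]
opening: 0.252
gripper_force: 34.8
```

View pics/w5.png

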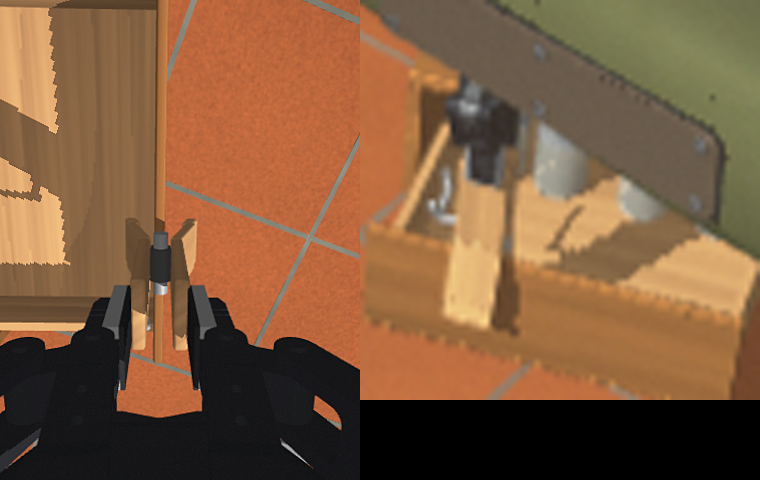

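The clip is fully squeezed: opening 0.252 at 35 N, with the jaws open astride the panel edge. Lifting.

```bash
python3 -m jog '[{"hand":0.2,"x":0,"y":0,"z":-0.01,"ax":0,"ay":0,"az":0},{"hand":0.2,"x":0,"y":0,"z":-0.03,"ax":0,"ay":0,"az":0},{"hand":0.2,"x":0,"y":0,"z":-0.055,"ax":0,"ay":0,"az":0},{"hand":0.2,"x":0,"y":0,"z":-0.08,"ax":0,"ay":0,"az":0},{"hand":0.2,"x":0,"y":0,"z":-0.1,"ax":0,"ay":0,"az":0},{"hand":0.2,"x":0,"y":0,"z":-0.11,"ax":0,"ay":0,"az":0},{"hand":0.2,"x":0,"y":0,"z":-0.11,"ax":0,"ay":0,"az":0}]' 35
python3 -c "
from go import *
go([.541,.0066,.236],[.351,-.936,0])"
```

```text
time_s: 6.4
eef_pos: [0.6111, -0.2674, 0.2389]
orientation: [-0.566, 3.087, -0.002]
ft_force: [0.3, -0.3, 0.3]
opening: 0.252
gripper_force: 34.8
t 6.4 at [ 0.6111 -0.2674  0.2389] shift [-0.0317  0.2811  0.0025] turn [-0.0018  0.0027  0.004 ] j [-0.1132  0.2257  0.3557  0.0004 -1.6976 -1.0947]
```

```bash
python3 -m jog '[{"hand":0.2,"x":-0.003,"y":0.02,"z":0,"ax":0,"ay":0,"az":0},{"hand":0.2,"x":-0.007,"y":0.06,"z":0,"ax":-0.02,"ay":0,"az":0},{"hand":0.2,"x":-0.012,"y":0.1,"z":0,"ax":-0.04,"ay":0,"az":0},{"hand":0.2,"x":-0.016,"y":0.14,"z":0,"ax":-0.06,"ay":0,"az":0},{"hand":0.2,"x":-0.02,"y":0.18,"z":0,"ax":-0.08,"ay":0,"az":0},{"hand":0.2,"x":-0.025,"y":0.22,"z":0,"ax":-0.1,"ay":0,"az":0},{"hand":0.2,"x":-0.029,"y":0.255,"z":0,"ax":-0.1,"ay":0,"az":0},{"hand":0.2,"x":-0.032,"y":0.281,"z":0,"ax":-0.1,"ay":0,"az":0},{"hand":0.2,"x":-0.032,"y":0.281,"z":0,"ax":-0.1,"ay":0,"az":0},{"hand":0.2,"x":-0.032,"y":0.281,"z":0,"ax":-0.1,"ay":0,"az":0}]' 35
python3 -m jog '[{"hand":0.2,"x":0,"y":0,"z":0,"ax":0,"ay":0,"az":0},{"hand":0.2,"x":0,"y":0,"z":0,"ax":0,"ay":0,"az":0}]' 35
python3 - <<'E'
from go import *
import pickle
pickle.dump(cams.camera_info("wrist"),open("ci6.pkl","wb"))
w=cams.snapshot("wrist")[:,:,::-1];cv2.imwrite("pics/w6f.png",w);s=cams.snapshot("side")[:,:,::-1];cv2.imwrite("pics/s6f.png",s)
go([.541,.0066,.236],[.351,-.936,0])
S=cv2.resize(s[150:310,250:360],(330,480),interpolation=2)
cv2.imwrite("pics/w6.png",np.hstack([w[:,170:640],S]))
E
```

```text
time_s: 7.4
eef_pos: [0.5404, 0.0072, 0.2359]
orientation: [0.564, -3.067, -0.154]
ft_force: [-0.8, -0.8, -1.6]
opening: 0.255
gripper_force: 34.8
time_s: 7.6
eef_pos: [0.5408, 0.0061, 0.2363]
orientation: [0.561, -3.068, -0.153]
ft_force: [-0.2, -0.2, -0.7]
opening: 0.253
gripper_force: 34.8
t 7.7 at [0.5409 0.0061 0.2365] shift [-0.0003  0.0003  0.0005] turn [ 0.1001 -0.0007  0.0027] j [ 0.3077 -0.0729  0.0686 -0.101  -1.7176 -1.5315]
```

View pics/w6.png

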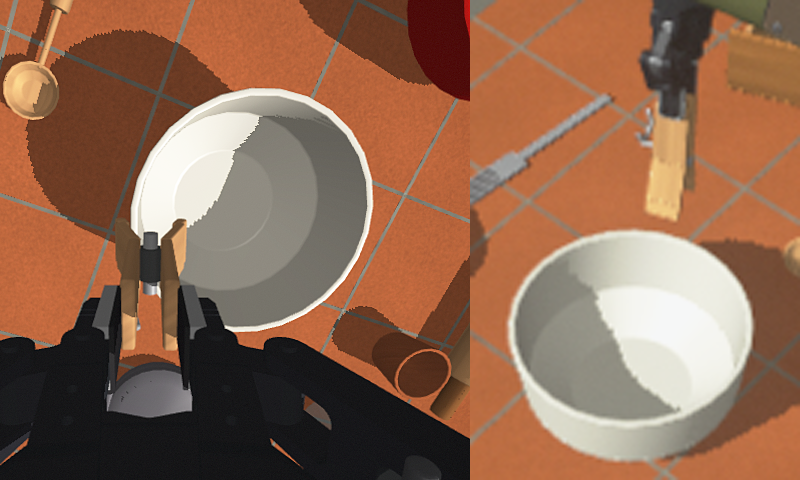

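```bash
python3 - <<'E'
from go import *
import pickle
from scipy.optimize import least_squares
ci=pickle.load(open("ci6.pkl","rb"))
w=cv2.imread("pics/w6f.png");h=cv2.cvtColor(w,cv2.COLOR_BGR2HSV)
m=((h[...,1]<70)&(h[...,2]>60)).astype(np.uint8)
m[330:]=0;m[:,:295]=0;m[:,560:]=0;m[:85]=0
m=cv2.morphologyEx(m,cv2.MORPH_OPEN,np.ones((3,3)))
c=max(cv2.findContours(m,0,2)[0],key=cv2.contourArea)
hull=cv2.convexHull(c)[:,0]; hull=hull[(hull[:,1]<322)&~((hull[:,1]>215)&(hull[:,0]<380))]
P=np.array([onz("wrist",p,.1,ci)[:2] for p in hull])
r=least_squares(lambda v:np.hypot(*(P-v[:2]).T)-v[2],[.5,.1,.105],loss='soft_l1',f_scale=.002);print(r.x,r.cost,len(P))
s=robot.sense();p=s["eef_pos"];R=Ro.from_rotvec(s["orientation"]);print(p,R.as_matrix())
for d in(0,.01,.02,.03,.07): print(d,proj("wrist",p+R.apply([0,0,d])),proj("side",p+R.apply([0,0,d])),proj("side",p+R.apply([0,-.02,d])))
E
```

```text
[0.5002 0.0986 0.1102] 0.00013257335423289178 13
[0.5409 0.0061 0.2365] [[-0.9354 -0.3519 -0.0359]
 [-0.3537  0.9307  0.0933]
 [ 0.0006  0.0999 -0.995 ]]
0 [317.9196 279.1114] [317.1307 193.3258] [319.7483 188.3826]
0.01 [317.9737 271.8526] [316.9641 196.3087] [319.5712 191.3626]
0.02 [318.0225 265.2866] [316.799  199.2641] [319.3957 194.3155]
0.03 [318.0669 259.3187] [316.6355 202.1925] [319.2217 197.2414]
0.07 [318.2103 240.0419] [315.9958 213.6429] [318.5415 208.6844]
```

```bash
python3 - <<'E'
from go import *
import pickle
from scipy.optimize import least_squares
ci=pickle.load(open("ci6.pkl","rb"))
px=[(543,195),(432,88),(302,205),(430,330),(520,128),(524,275),(340,120)]
P=np.array([onz("wrist",p,.1,ci)[:2] for p in px])
r=least_squares(lambda v:np.hypot(*(P-v[:2]).T)-.105,[.5,.1]);print(r.x,r.fun)
r=least_squares(lambda v:np.hypot(*(P-v[:2]).T)-v[2],[.5,.1,.1]);print(r.x,r.fun)
# side-view rim check with contour hull top part
b=cv2.imread("pics/s6f.png");h=cv2.cvtColor(b,cv2.COLOR_BGR2HSV)
m=((h[...,1]<60)&(h[...,2]>60)).astype(np.uint8);m[:224]=0;m[310:]=0;m[:,:255]=0;m[:,355:]=0
c=max(cv2.findContours(m,0,2)[0],key=cv2.contourArea)[:,0];c=c[(c[:,1]<255)&(c[:,1]>226)]
P=np.array([onz("side",p,.1)[:2] for p in c])
r=least_squares(lambda v:np.hypot(*(P-v[:2]).T)-.105,[.5,.1],loss='soft_l1',f_scale=.002);print("side",r.x,np.abs(r.fun).mean(),len(P))
E
```

```text
[0.5076 0.104 ] [-0.0014 -0.0012 -0.001  -0.0014 -0.0008  0.004   0.0036]
[0.5078 0.1039 0.1053] [-0.0016 -0.0013 -0.0014 -0.0018 -0.0009  0.0037  0.0033]
side [0.5021 0.1051] 0.0011535034279046442 46
```

```bash
python3 -m jog '[{"hand":0.2,"x":-0.002,"y":-0.0045,"z":0,"ax":0,"ay":0,"az":0},{"hand":0.2,"x":-0.002,"y":-0.0065,"z":0.02,"ax":0,"ay":0,"az":0},{"hand":0.2,"x":-0.002,"y":-0.0085,"z":0.04,"ax":0,"ay":0,"az":0},{"hand":0.2,"x":-0.002,"y":-0.0105,"z":0.058,"ax":0,"ay":0,"az":0},{"hand":0.2,"x":-0.002,"y":-0.0105,"z":0.058,"ax":0,"ay":0,"az":0},{"hand":0.2,"x":-0.002,"y":-0.0105,"z":0.058,"ax":0,"ay":0,"az":0}]' 35
python3 -m jog '[{"hand":0.2,"x":0,"y":-0.0008,"z":0.008,"ax":0,"ay":0,"az":0},{"hand":0.2,"x":0,"y":-0.0016,"z":0.016,"ax":0,"ay":0,"az":0},{"hand":0.2,"x":0,"y":-0.0021,"z":0.022,"ax":0,"ay":0,"az":0},{"hand":0.2,"x":0,"y":-0.0021,"z":0.022,"ax":0,"ay":0,"az":0},{"hand":0.2,"x":0,"y":-0.0021,"z":0.022,"ax":0,"ay":0,"az":0}]' 35
python3 - <<'E'
from go import *
w=cams.snapshot("wrist")[:,:,::-1];s=cams.snapshot("side")[:,:,::-1]
S=cv2.resize(s[180:260,275:365],(450,400),interpolation=2);S=cv2.copyMakeBorder(S,0,80,0,0,0)
cv2.imwrite("pics/w7.png",np.hstack([w[:,200:540],S]))
E
```

```text
time_s: 8.3
eef_pos: [0.5445, 0.0028, 0.1784]
orientation: [0.562, -3.069, -0.153]
ft_force: [0.2, -0.2, 0.2]
opening: 0.252
gripper_force: 34.8
time_s: 8.8
eef_pos: [0.5442, 0.0033, 0.1559]
orientation: [0.563, -3.068, -0.153]
ft_force: [-0.8, -0.2, -0.7]
opening: 0.25
gripper_force: 34.8
```

View pics/w7.png

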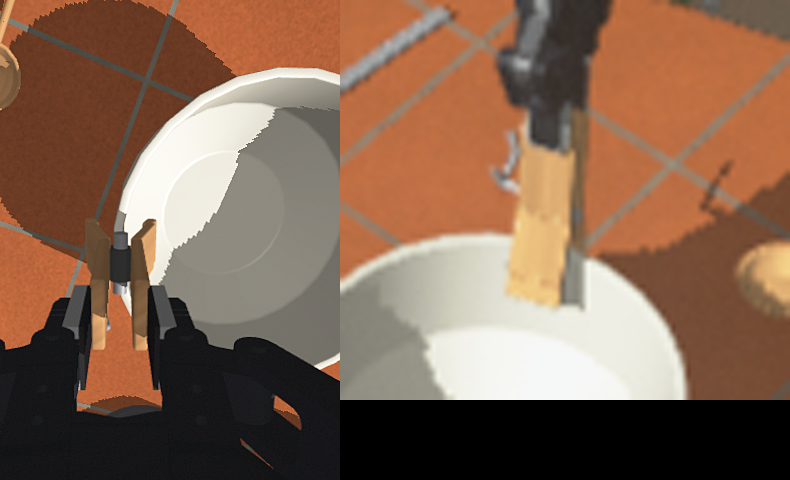

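The rim runs between the jaws (jaws at crop cols 95 and 150, rim at about 120), and the inner jaw is seen inside the bowl. Now I'll let the clip close gently.

```bash
python3 -m jog '[{"hand":0.3,"x":0,"y":0,"z":0,"ax":0,"ay":0,"az":0},{"hand":0.35,"x":0,"y":0,"z":0,"ax":0,"ay":0,"az":0},{"hand":0.4,"x":0,"y":0,"z":0.001,"ax":0,"ay":0,"az":0},{"hand":0.45,"x":0,"y":0,"z":0.002,"ax":0,"ay":0,"az":0},{"hand":0.5,"x":0,"y":0,"z":0.003,"ax":0,"ay":0,"az":0},{"hand":0.55,"x":0,"y":0,"z":0.003,"ax":0,"ay":0,"az":0},{"hand":0.55,"x":0,"y":0,"z":0.003,"ax":0,"ay":0,"az":0}]' 20
python3 -m jog '[{"hand":0.65,"x":0,"y":0,"z":0,"ax":0,"ay":0,"az":0},{"hand":0.8,"x":0,"y":0,"z":0,"ax":0,"ay":0,"az":0},{"hand":1,"x":0,"y":0,"z":0,"ax":0,"ay":0,"az":0},{"hand":1,"x":0,"y":0,"z":0,"ax":0,"ay":0,"az":0},{"hand":1,"x":0,"y":0,"z":0,"ax":0,"ay":0,"az":0}]' 20
python3 - <<'E'
from go import *
import pickle
pickle.dump(cams.camera_info("wrist"),open("ci8.pkl","wb"))
w=cams.snapshot("wrist")[:,:,::-1];cv2.imwrite("pics/w8.png",w)
# bamboo mask column extents in wrist image
h=cv2.cvtColor(w,cv2.COLOR_BGR2HSV)
m=((h[...,0]>9)&(h[...,0]<25)&(h[...,1]>50)&(h[...,1]<170)&(h[...,2]>60)).astype(np.uint8);m[:,:230]=0;m[:,430:]=0;m[:190]=0;m[380:]=0
n,l,st,ce=cv2.connectedComponentsWithStats(m)
for i in range(1,n):
    if st[i,4]>80: print(st[i],ce[i])
E
```

```text
time_s: 9.6
eef_pos: [0.5441, 0.0036, 0.1529]
orientation: [0.563, -3.068, -0.154]
ft_force: [-0.3, -0.3, -0.4]
opening: 0.55
gripper_force: 5.4
time_s: 10.1
eef_pos: [0.5442, 0.0036, 0.1531]
orientation: [0.563, -3.069, -0.154]
ft_force: [0.2, -0.4, 1.0]
opening: 1.003
gripper_force: 0.0
[ 237  217   79  138 4974] [271.9708 287.038 ]
[ 325  221   64  143 4837] [355.59   296.2787]
```

The clip closed on the rim and the fingers are free of it. Retreating along the tool axis.

```bash
python3 -m jog '[{"hand":1,"x":0,"y":0,"z":-0.015,"ax":0,"ay":0,"az":0},{"hand":1,"x":0,"y":0,"z":-0.04,"ax":0,"ay":0,"az":0},{"hand":1,"x":0,"y":0,"z":-0.075,"ax":0,"ay":0,"az":0},{"hand":1,"x":0,"y":0,"z":-0.11,"ax":0,"ay":0,"az":0},{"hand":1,"x":0,"y":0,"z":-0.13,"ax":0,"ay":0,"az":0},{"hand":1,"x":0,"y":0,"z":-0.13,"ax":0,"ay":0,"az":0}]' 20
python3 - <<'E'
from go import *
import pickle
ci=cams.camera_info("wrist");w=cams.snapshot("wrist")[:,:,::-1];cv2.imwrite("pics/w9.png",w);s=cams.snapshot("side")[:,:,::-1];cv2.imwrite("pics/s9.png",s)
def bam(im,x0,x1,y0,y1):
    h=cv2.cvtColor(im,cv2.COLOR_BGR2HSV)
    m=((h[...,0]>9)&(h[...,0]<25)&(h[...,1]>50)&(h[...,1]<170)&(h[...,2]>60)).astype(np.uint8)
    k=np.zeros_like(m);k[y0:y1,x0:x1]=m[y0:y1,x0:x1]
    n,l,st,ce=cv2.connectedComponentsWithStats(k)
    for i in range(1,n):
        if st[i,4]>60: print(st[i],ce[i])
print("wrist");bam(w,200,450,100,380)
print("side");bam(s,280,350,180,260)
# expected handle tops for clip pivot at d=.025 before
for X in([.5420,.0095,.128],[.545,.0035,.188]): print(proj("wrist",X,ci),proj("side",X))
# bowl again
from scipy.optimize import least_squares
h=cv2.cvtColor(s,cv2.COLOR_BGR2HSV)
m=((h[...,1]<60)&(h[...,2]>60)).astype(np.uint8);m[:224]=0;m[310:]=0;m[:,:255]=0;m[:,355:]=0
c=max(cv2.findContours(m,0,2)[0],key=cv2.contourArea)[:,0];print(cv2.boundingRect(c));
t=[(543,195)]
go([.57,-.2845,.2],[.351,-.936,0])
E
```

```text
time_s: 10.75
eef_pos: [0.5499, -0.0092, 0.2874]
orientation: [0.563, -3.076, -0.152]
ft_force: [0.2, 0.7, 0.3]
opening: 1.004
gripper_force: 0.0
wrist
[205 100  46  17 573] [228.2513 106.4695]
[ 273  187   45   84 1505] [294.5243 218.4957]
[ 324  189   33   66 1338] [339.5837 223.2025]
side
[280 180  15  11  83] [285.1807 183.1687]
[ 280  180   70   80 3608] [318.362  209.5945]
[323.7284 210.5677] [315.5984 221.9508]
[323.6252 227.9756] [316.3854 204.8759]
(263, 227, 88, 78)
t 10.85 at [ 0.5489 -0.0085  0.2831] shift [ 0.0783 -0.2725  0.056 ] turn [0.1002 0.001  0.004 ] j [ 0.2763 -0.0333  0.1926 -0.1027 -1.803  -1.5077]
```

```bash
python3 - <<'E'
from go import *
import pickle;ci=pickle.load(open("ci2.pkl","rb"))
n=np.array([.351,-.936,0]);u=np.array([.936,.351,0])
e=np.array([.5705,-.2845,.086])
print("pull", [(onz("wrist",(c,y),.102,ci)-e)@n for c,y in((150,30),(163,170),(176,290))])
print("pull top",[(onz("top",(395+x/4,125+y/4),.102)-e)@n for x,y in((190,165),(310,490))])
print("spoon",onz("wrist",(530,128),.01,ci),"yellow",onz("top",(416,320),.05))
st=e-n*.05-u*.045;print("start",st)
go([st[0],st[1],.28],[.351,-.936,0])
E
```

```text
pull [np.float64(0.11115194054453108), np.float64(0.11281709236667231), np.float64(0.11245809505050637)]
pull top [np.float64(0.11694400700132793), np.float64(0.10607806899276574)]
spoon [ 0.4726 -0.1127  0.01  ] yellow [ 0.2988 -0.272   0.05  ]
start [ 0.5108 -0.2535  0.086 ]
t 10.85 at [ 0.5489 -0.0085  0.2831] shift [ 0.1226 -0.2148 -0.0187] turn [0.1002 0.001  0.004 ] j [ 0.2763 -0.0333  0.1926 -0.1027 -1.803  -1.5077]
```

```bash
python3 -m jog '[{"hand":1,"x":0.01,"y":-0.025,"z":-0.003,"ax":0,"ay":0,"az":0},{"hand":0,"x":0.025,"y":-0.055,"z":-0.006,"ax":0.02,"ay":0,"az":0},{"hand":0,"x":0.042,"y":-0.095,"z":-0.01,"ax":0.04,"ay":0,"az":0.002},{"hand":0,"x":0.06,"y":-0.135,"z":-0.014,"ax":0.07,"ay":0,"az":0.003},{"hand":0,"x":0.08,"y":-0.175,"z":-0.018,"ax":0.1,"ay":0.001,"az":0.004},{"hand":0,"x":0.092,"y":-0.2,"z":-0.02,"ax":0.1,"ay":0.001,"az":0.004},{"hand":0,"x":0.098,"y":-0.2143,"z":-0.0215,"ax":0.1,"ay":0.001,"az":0.004},{"hand":0,"x":0.098,"y":-0.2143,"z":-0.0215,"ax":0.1,"ay":0.001,"az":0.004},{"hand":0,"x":0.098,"y":-0.2143,"z":-0.0215,"ax":0.1,"ay":0.001,"az":0.004}]' 20
python3 - <<'E'
from go import *
go([.534,-.245,.058],[.351,-.936,0])
ci=cams.camera_info("wrist");w=cams.snapshot("wrist")[:,:,::-1];cv2.imwrite("pics/w10.png",w)
# tray edge columns: print hue/sat profile at a row through the panel
g=cv2.cvtColor(w,cv2.COLOR_BGR2HSV)
for y in(60,120,180): 
    row=g[y-2:y+3].mean(0); d=np.abs(np.diff(row,axis=0)).sum(1); ix=[int(i) for i in np.argsort(-d)[:8]]; print(y,sorted(ix))
e=np.array([.5705,-.2845,.086]);u=np.array([.936,.351,0])
for k in(-.1,-.05,0,.05): print(proj("wrist",e+u*k,ci))
E
```

```text
time_s: 11.75
eef_pos: [0.5336, -0.2443, 0.2816]
orientation: [0.56, -3.089, -0.001]
ft_force: [0.2, -0.0, -0.2]
opening: 0.002
gripper_force: 0.0
t 11.75 at [ 0.5336 -0.2443  0.2816] shift [-0.0006 -0.001   0.2236] turn [ 0.001  -0.0021 -0.0002] j [-0.0879  0.031   0.2212 -0.     -1.7633 -1.1243]
60 [8, 12, 162, 165, 166, 311, 315, 460]
120 [291, 294, 295, 434, 437, 438, 578, 582]
180 [139, 407, 408, 411, 423, 464, 466, 549]
[262.4787 119.3957]
[264.626  175.0071]
[266.5666 226.5474]
[268.3317 274.5766]
```

```bash
python3 -m jog '[{"hand":0,"x":0,"y":0.025,"z":0.02,"ax":0,"ay":0,"az":0},{"hand":0,"x":0,"y":0.025,"z":0.06,"ax":0,"ay":0,"az":0},{"hand":0,"x":0,"y":0.025,"z":0.1,"ax":0,"ay":0,"az":0},{"hand":0,"x":0,"y":0.025,"z":0.14,"ax":0,"ay":0,"az":0},{"hand":0,"x":0,"y":0.025,"z":0.175,"ax":0,"ay":0,"az":0},{"hand":0,"x":0,"y":0.025,"z":0.205,"ax":0,"ay":0,"az":0},{"hand":0,"x":0,"y":0.025,"z":0.224,"ax":0,"ay":0,"az":0},{"hand":0,"x":0,"y":0.025,"z":0.224,"ax":0,"ay":0,"az":0},{"hand":0,"x":0,"y":0.025,"z":0.224,"ax":0,"ay":0,"az":0}]' 20
python3 -m jog '[{"hand":0,"x":0,"y":-0.01,"z":0,"ax":0,"ay":0,"az":0},{"hand":0,"x":0,"y":-0.02,"z":0,"ax":0,"ay":0,"az":0},{"hand":0,"x":0,"y":-0.03,"z":0,"ax":0,"ay":0,"az":0},{"hand":0,"x":0,"y":-0.04,"z":0,"ax":0,"ay":0,"az":0},{"hand":0,"x":0,"y":-0.05,"z":0,"ax":0,"ay":0,"az":0},{"hand":0,"x":0,"y":-0.06,"z":0,"ax":0,"ay":0,"az":0},{"hand":0,"x":0,"y":-0.07,"z":0,"ax":0,"ay":0,"az":0},{"hand":0,"x":0,"y":-0.08,"z":0,"ax":0,"ay":0,"az":0}]' 20
```

```text
time_s: 12.7
eef_pos: [0.525, -0.2208, 0.0592]
orientation: [0.563, -3.09, 0.001]
ft_force: [-0.1, -0.1, 0.6]
opening: -0.001
gripper_force: 0.0
time_s: 13.5
eef_pos: [0.5529, -0.2971, 0.0581]
orientation: [0.56, -3.09, 0.0]
ft_force: [-0.4, 0.4, 0.0]
opening: -0.001
gripper_force: 0.0
```

```bash
python3 -m jog '[{"hand":0,"x":0,"y":-0.01,"z":0,"ax":0,"ay":0,"az":0},{"hand":0,"x":0,"y":-0.02,"z":0,"ax":0,"ay":0,"az":0},{"hand":0,"x":0,"y":-0.03,"z":0,"ax":0,"ay":0,"az":0},{"hand":0,"x":0,"y":-0.04,"z":0,"ax":0,"ay":0,"az":0}]' 20
python3 -m jog '[{"hand":0,"x":0,"y":-0.01,"z":0,"ax":0,"ay":0,"az":0},{"hand":0,"x":0,"y":-0.02,"z":0,"ax":0,"ay":0,"az":0},{"hand":0,"x":0,"y":-0.03,"z":0,"ax":0,"ay":0,"az":0}]' 20
python3 - <<'E'
from go import *
print(robot.sense()["eef_pos"]@np.array([.351,-.936,0]))
E
```

```text
time_s: 13.9
eef_pos: [0.5669, -0.3344, 0.0582]
orientation: [0.56, -3.09, 0.0]
ft_force: [-0.3, 1.0, 0.0]
opening: -0.002
gripper_force: 0.0
time_s: 14.2
eef_pos: [0.5775, -0.3625, 0.0582]
orientation: [0.56, -3.09, 0.0]
ft_force: [0.1, -0.3, 0.3]
opening: -0.001
gripper_force: 0.0
0.5420351409098116
```

```bash
python3 -m jog '[{"hand":0,"x":0,"y":-0.005,"z":0,"ax":0,"ay":0,"az":0},{"hand":0,"x":0,"y":-0.01,"z":0,"ax":0,"ay":0,"az":0},{"hand":0,"x":0,"y":-0.014,"z":0,"ax":0,"ay":0,"az":0},{"hand":0,"x":0,"y":-0.014,"z":0,"ax":0,"ay":0,"az":0}]' 20
python3 -m jog '[{"hand":0,"x":0,"y":-0.003,"z":0,"ax":0,"ay":0,"az":0},{"hand":0,"x":0,"y":-0.006,"z":0,"ax":0,"ay":0,"az":0},{"hand":0,"x":0,"y":-0.006,"z":0,"ax":0,"ay":0,"az":0}]' 20
python3 - <<'E'
from go import *
print(robot.sense()["eef_pos"]@np.array([.351,-.936,0]))
s=cams.snapshot("side")[:,:,::-1];cv2.imwrite("pics/s11.png",s);t=cams.snapshot("top")[:,:,::-1];cv2.imwrite("pics/t11.png",t)
E
```

```text
time_s: 14.6
eef_pos: [0.5822, -0.3752, 0.0582]
orientation: [0.56, -3.09, 0.0]
ft_force: [-0.3, 0.3, 0.2]
opening: -0.001
gripper_force: 0.0
time_s: 14.9
eef_pos: [0.5843, -0.3807, 0.0583]
orientation: [0.56, -3.09, 0.0]
ft_force: [0.0, -0.0, 0.0]
opening: 0.002
gripper_force: 0.0
0.5614072454726509
```

```bash
for k in 1 2; do :; done; python3 -m jog '[{"hand":0,"x":0,"y":-0.002,"z":0,"ax":0,"ay":0,"az":0},{"hand":0,"x":0,"y":-0.004,"z":0,"ax":0,"ay":0,"az":0}]' 20
python3 -m jog '[{"hand":0,"x":0,"y":-0.002,"z":0,"ax":0,"ay":0,"az":0},{"hand":0,"x":0,"y":-0.004,"z":0,"ax":0,"ay":0,"az":0}]' 20
python3 -m jog '[{"hand":0,"x":0,"y":-0.002,"z":0,"ax":0,"ay":0,"az":0},{"hand":0,"x":0,"y":-0.003,"z":0,"ax":0,"ay":0,"az":0}]' 20
```

```text
time_s: 15.2
eef_pos: [0.5857, -0.3843, 0.0584]
orientation: [0.561, -3.09, 0.0]
ft_force: [-0.2, -0.2, 0.1]
opening: -0.002
gripper_force: 0.0
time_s: 15.4
eef_pos: [0.5866, -0.387, 0.0582]
orientation: [0.561, -3.089, -0.003]
ft_force: [-4.8, 11.1, 4.4]
opening: -0.003
gripper_force: 6.0
time_s: 15.6
eef_pos: [0.5866, -0.387, 0.0582]
orientation: [0.562, -3.086, -0.011]
ft_force: [-10.8, 20.9, 8.7]
opening: 0.0
gripper_force: 11.1
```

The tray hit its stop: 23 N, no further motion. I'll back off, rise and check.

```bash
python3 -m jog '[{"hand":0,"x":0,"y":0.015,"z":0,"ax":0,"ay":0,"az":0},{"hand":0,"x":0,"y":0.05,"z":0,"ax":0,"ay":0,"az":0},{"hand":0,"x":0,"y":0.075,"z":-0.03,"ax":0,"ay":0,"az":0},{"hand":0,"x":0,"y":0.08,"z":-0.075,"ax":0,"ay":0,"az":0},{"hand":0,"x":0,"y":0.08,"z":-0.12,"ax":0,"ay":0,"az":0},{"hand":0,"x":0,"y":0.08,"z":-0.165,"ax":0,"ay":0,"az":0},{"hand":0,"x":0,"y":0.08,"z":-0.2,"ax":0,"ay":0,"az":0},{"hand":0,"x":0,"y":0.08,"z":-0.22,"ax":0,"ay":0,"az":0},{"hand":0,"x":0,"y":0.08,"z":-0.22,"ax":0,"ay":0,"az":0},{"hand":0,"x":0,"y":0.08,"z":-0.22,"ax":0,"ay":0,"az":0}]' 20
python3 - <<'E'
from go import *
ci=cams.camera_info("wrist");w=cams.snapshot("wrist")[:,:,::-1];cv2.imwrite("pics/w12.png",w)
s=cams.snapshot("side")[:,:,::-1];cv2.imwrite("pics/s12.png",s)
print(robot.sense()["eef_pos"])
g=cv2.cvtColor(w,cv2.COLOR_BGR2HSV).astype(float)
e=np.array([.5705,-.2845,.086]);u=np.array([.936,.351,0]);n=np.array([.351,-.936,0])
# colour along the pull line at several offsets along the edge, plane z=.086 / .102
for k in(-.09,-.06,.03):
    out=[]
    for q in np.arange(0,.15,.008):
        x,y=proj("wrist",e+u*k+n*q+[0,0,.016],ci); 
        if 3<x<636 and 3<y<476: out.append((round(q*1000),*[int(v) for v in g[int(y)-1:int(y)+2,int(x)-1:int(x)+2].reshape(-1,3).mean(0)]))
    print(k,out)
# scene change: clip/bowl/others in side view, before vs after
b=cv2.imread("pics/side0.png");d=cv2.absdiff(b,s).max(2)>40
num,l,st,ce=cv2.connectedComponentsWithStats(d.astype(np.uint8))
print([list(map(int,st[i])) for i in range(1,num) if st[i,4]>25])
d=cv2.absdiff(cv2.imread("pics/s9.png"),s).max(2)>40
print("bowl/clip region change",d[180:310,255:355].sum(), "top", np.argwhere(d[180:310,255:355])[:5]+[180,255])
E
```

```text
time_s: 16.6
eef_pos: [0.5604, -0.3158, 0.2781]
orientation: [0.561, -3.09, -0.0]
ft_force: [-0.2, -0.5, -1.0]
opening: -0.0
gripper_force: 0.0
[ 0.56   -0.3156  0.2765]
-0.09 [(0, 13, 156, 109), (8, 14, 128, 146), (16, 14, 127, 135), (24, 14, 127, 137), (32, 14, 127, 141), (40, 14, 128, 141), (48, 14, 127, 136), (56, 14, 126, 133), (64, 15, 125, 230), (72, 14, 128, 221), (80, 15, 125, 231), (88, 15, 126, 227), (96, 15, 125, 227), (104, 16, 124, 234), (112, 13, 155, 152), (120, 13, 161, 179), (128, 13, 161, 179), (136, 13, 161, 185), (144, 13, 161, 178)]
-0.06 [(0, 12, 155, 110), (8, 14, 127, 140), (16, 14, 127, 137), (24, 14, 127, 139), (32, 14, 128, 141), (40, 14, 128, 141), (48, 14, 126, 138), (56, 14, 127, 135), (64, 16, 124, 234), (72, 15, 126, 224), (80, 15, 125, 227), (88, 15, 125, 229), (96, 15, 125, 230), (104, 15, 121, 235), (112, 14, 144, 187), (120, 13, 162, 170), (128, 13, 162, 182), (136, 13, 160, 177), (144, 13, 161, 179)]
0.03 [(0, 13, 157, 143), (8, 14, 127, 138), (16, 14, 127, 133), (24, 14, 127, 146), (32, 14, 128, 141), (40, 14, 127, 135), (48, 14, 128, 128), (56,
[... 262 characters left out ...]
], [313, 0, 327, 271, 27707], [301, 3, 3, 21, 51], [609, 106, 31, 60, 897], [350, 135, 19, 39, 333], [514, 142, 21, 16, 97], [373, 153, 32, 19, 258], [520, 166, 10, 7, 27], [496, 186, 29, 32, 74], [500, 188, 112, 118, 3878], [309, 196, 19, 42, 466], [343, 206, 40, 27, 434], [453, 207, 13, 15, 123], [605, 215, 7, 11, 36], [620, 224, 20, 30, 313], [460, 236, 8, 25, 60], [454, 245, 36, 114, 808], [570, 254, 48, 51, 724], [423, 276, 12, 86, 535], [545, 306, 48, 55, 807], [497, 316, 12, 15, 82], [528, 319, 23, 35, 236], [492, 331, 32, 25, 275], [487, 338, 7, 10, 36], [494, 356, 10, 17, 102], [432, 360, 37, 40, 538], [487, 377, 13, 15, 84], [471, 379, 17, 14, 101]]
bowl/clip region change 0 top []
```

```bash
python3 - <<'E'
from go import *
ims={k:cv2.imread(f"pics/{k}.png") for k in("side0","s9","s11","s12")}
for p in((345,172),(380,180),(405,188),(400,165),(350,160)):
    print(p,{k:v[p[1],p[0]].tolist() for k,v in ims.items()})
t0=cv2.imread("pics/top0.png");t1=cv2.imread("pics/t11.png");tn=cams.snapshot("top")[:,:,::-1]
cv2.imwrite("pics/t13.png",tn)
for p in((405,195),(412,210),(420,235),(430,255),(440,240),(425,200)): print(p,[i[p[1],p[0]].tolist() for i in(t0,t1,tn)])
E
```

```text
(345, 172) {'side0': [62, 108, 160], 's9': [59, 105, 155], 's11': [64, 111, 162], 's12': [63, 108, 160]}
(380, 180) {'side0': [63, 112, 166], 's9': [63, 112, 164], 's11': [66, 116, 171], 's12': [64, 113, 169]}
(405, 188) {'side0': [63, 110, 160], 's9': [40, 69, 97], 's11': [63, 113, 165], 's12': [62, 111, 164]}
(400, 165) {'side0': [110, 167, 217], 's9': [74, 91, 104], 's11': [113, 172, 220], 's12': [112, 169, 219]}
(350, 160) {'side0': [72, 108, 141], 's9': [72, 105, 137], 's11': [74, 109, 143], 's12': [71, 106, 140]}
(405, 195) [[47, 82, 124], [57, 89, 88], [35, 54, 52]]
(412, 210) [[90, 135, 181], [52, 78, 77], [55, 96, 147]]
(420, 235) [[46, 81, 123], [49, 85, 130], [48, 84, 129]]
(430, 255) [[46, 81, 124], [53, 94, 143], [51, 92, 141]]
(440, 240) [[61, 91, 122], [64, 96, 128], [64, 95, 127]]
(425, 200) [[100, 150, 202], [60, 90, 120], [58, 88, 118]]
```

```bash
python3 - <<'E'
from go import *
a=cv2.imread("pics/s11.png");
p=np.array([.5843,-.3807,.0583])
for d in(0,.03,.06,.1,.15): print(d,proj("side",p+[0,0,d]))
e=np.array([.5705,-.2845,.086]);u=np.array([.936,.351,0]);n=np.array([.351,-.936,0])
for k in(-.11,0,.11): print("edge",proj("side",e+u*k),proj("side",e+u*k-[0,0,.08]),"home",proj("side",e+u*k+n*.112))
h=cv2.cvtColor(a,cv2.COLOR_BGR2HSV)
def ch(v):
    H,S,V=v
    return '#' if V<60 else 'g' if S<70 else 'w' if (H>=10 and S<150) else 'm' if H>=10 else 'o'
for y in range(120,206,3): print(y,''.join(ch(h[y,x]) for x in range(325,425,1)))
E
```

```text
0 [387.4792 155.2179]
0.03 [388.4595 147.942 ]
0.06 [389.4659 140.4784]
0.1 [390.8505 130.2219]
0.15 [392.6537 116.883 ]
edge [409.4731 177.1275] [406.114  195.8895] home [418.6848 151.8195]
edge [372.8519 167.8982] [370.753  186.7348] home [383.2296 143.2309]
edge [337.1692 158.8764] [336.2694 177.7869] home [348.6577 134.8199]
120 wmmmmwwwwwmmmmmmmmmmmmmmmmmmmmmmmmmmmmmmmmmwwwwwwwwwwwwwwwwwwwwwwwwwgggwwwwwwwwwwwwwwwwwwwwwwwwwwwww
123 mmmmmmmmmmmwwwwmmmmmmmmmmmmmmmmmmmmmmmmmmmmmmmmwwwwwwwwwwwwwwwwwwwwwwwgwgggwwwwwwwwwwwwwwwwwwwwwwwww
126 mmmmmmmmmmmmmmmmwwwwmmmmmmmmmmmmmmmmmmmmmmmmmmmmmmmwwwwgggwwwwwwwwwwwwwwwwwwwwggwwwwwwwwwwwwwwwwwwww
129 mmmmmmmmmmmmmmmmmmmmmmmmmmmmmmmmmmmmmmmmmmmmmmmmmmmmmmmwwwwwwwwwwwwwwwwwwwwwwwwgwwggwwwwwwwwwwwwwwww
132 mmmmmmmmmmmmmmmmmmmmmmmmmmmmmmmmmmmmmmmmmmmmmmmmmmmmmmmmmmmmgwwwwwwwwwwwwwwwwwwwgggwggwwwwwwwwwwwwww
135 mmmmmmmmmmmmmmmmmmmmmmwwwwwwwwwwwwwwwmmmmmmmmmmmmmmmmmmmmmwwgggggwwwwwwwwwwwwwwwwwwwggwwwwwwwwwwwwww
138 mmmmmmmmmmmmmmmmmmmmmmwwwwwwwwwwwgggggggggggwwwwwwmmmmmmmmggggggggggwwwwwwwwwwwwwwwwggwwwwwwwwwwwwww
141 mmmmmmmmmmmmmmmmmmmmmmwwwwwwww
[... 1575 characters left out ...]
mmmmmmmmmmmmmmmmmmmmmmmmmmmmmmmmmmmmmmmmmmmmmmmmmmmmmmmwmmmmmmmwmmmmww
189 mmmmmmmmmmmmmmmmmmmmmmmmmmmmmmmmmmmmmmmmwwwwmmmmmmmmmmmmmmmmmmmmmmmmmmmmmmmmmmmmmmmmmmmmmmmmmmwwwwww
192 mmmmmmmmmmmmmmmmmmmmmmmmmmmmmmmmmmmmmwwwmmmmmmmmmmmmmmmmmmmmwwwmmmmmmmmmmmmmmmmmmmmmwmmmmmmmmwwwwwww
195 mmmmmmmmmmmmmmmmmmmmmmmmmmmmmmmmmmwgwwmmmmmmmmmmmmmmmmmmmmmmmmmwwwwwmmmmmmmmmmmmmmmmmmmmmmmmwwwwwggg
198 wwwmmmmmmmmmmmmmmmmmmmmmmmmmmmmwwwmmmmmmmmmmmmmmmmmmmmmmmmmmmmmmmmmmmwwwwmmmmmmmmmmmmmmmmmmmwwgggggg
201 wwwmmmmmmmmmmmmmmmmmmmmmmmmwwwwmmmmmmmmmmmmmmmmmmmmmmmmmmmmmmmmmmmmmmmmmmmwwwwmmmmmmmmmmmmmwwggggggg
204 wwwwwmmmmmmmmmmmmmmmmmmmwwwwmmmmmmmmmmmmmmmmmmmmmmmmmmmmmmmmmmmmmmmmmmmmmmmmmmmwwwwmmmmmmmmwwggggggg
```

```bash
python3 - <<'E'
from go import *
import pickle
e=np.array([.5705,-.2845,.086]);u=np.array([.936,.351,0]);n=np.array([.351,-.936,0])
def prof(im,ci,nm,k,q0,q1):
    g=cv2.cvtColor(im,cv2.COLOR_BGR2HSV); out=[]
    for q in np.arange(q0,q1,.004):
        x,y=proj(nm,e+u*k+n*q,ci)
        if 3<x<636 and 3<y<476: out.append((round(q*1000),*g[int(y),int(x)].tolist()))
    print(nm,k,*out)
ci=cams.camera_info("wrist"); print(robot.sense()["eef_pos"])
w=cams.snapshot("wrist")[:,:,::-1]
prof(w,ci,"wrist",-.06,-.04,.02); prof(w,ci,"wrist",.03,-.04,.02)
prof(cv2.imread("pics/w2.png"),pickle.load(open("ci2.pkl","rb")),"wrist",-.06,-.04,.02)
t=cv2.imread("pics/t13.png");prof(t,None,"top",-.06,-.04,.02);prof(cv2.imread("pics/t11.png"),None,"top",-.06,-.04,.02)
prof(cv2.imread("pics/top0.png"),None,"top",-.06,-.04,.02)
E
```

```text
[ 0.5599 -0.3156  0.2765]
wrist -0.06 (-40, 10, 174, 198) (-36, 10, 173, 190) (-32, 10, 171, 198) (-28, 10, 174, 195) (-24, 10, 172, 193) (-20, 10, 169, 195) (-16, 10, 172, 199) (-12, 9, 172, 197) (-8, 10, 172, 203) (-4, 14, 163, 182) (0, 13, 149, 65) (4, 14, 130, 110) (8, 14, 128, 146) (12, 15, 127, 133) (16, 15, 128, 139)
wrist 0.03 (-40, 9, 172, 205) (-36, 10, 173, 201) (-32, 10, 174, 198) (-28, 10, 173, 199) (-24, 10, 170, 197) (-20, 10, 175, 200) (-16, 10, 172, 194) (-12, 10, 173, 190) (-8, 9, 172, 196) (-4, 13, 160, 190) (0, 13, 153, 65) (4, 14, 130, 112) (8, 15, 128, 136) (12, 15, 129, 136) (16, 15, 128, 136)
wrist -0.06 (-40, 10, 174, 164) (-36, 10, 174, 174) (-32, 10, 173, 170) (-28, 10, 176, 178) (-24, 10, 175, 168) (-20, 10, 175, 168) (-16, 9, 172, 176) (-12, 10, 178, 179) (-8, 33, 23, 121) (-4, 10, 172, 163) (0, 13, 163, 158) (4, 14, 130, 122) (8, 14, 131, 130) (12, 15, 129, 119) (16, 15, 131, 115)
top -0.06 (-40, 10, 173, 180) (-36, 10, 172, 181) (-32, 10, 172, 181) (-28, 9, 166, 177) (-24, 12, 132, 141) (-20, 13, 140, 129) (-16, 14, 157, 128) (-12, 13, 159, 130) (-8, 14, 161, 152) (-4, 13, 159, 165) (0, 14, 152, 146) (4, 15, 127, 129) (8, 15, 125, 131) (12, 14, 127, 130) (16, 15, 127, 129)
top -0.06 (-40, 10, 173, 180) (-36, 10, 172, 182) (-32, 10, 171, 182) (-28, 9, 169, 177) (-24, 12, 132, 143) (-20, 13, 141, 130) (-16, 13, 161, 130) (-12, 14, 160, 131) (-8, 14, 161, 154) (-4, 13, 160, 167) (0, 14, 150, 148) (4, 15, 127, 130) (8, 15, 124, 132) (12, 15, 128, 132) (16, 15, 128, 129)
top -0.06 (-40, 10, 174, 173) (-36, 10, 171, 174) (-32, 10, 173, 174) (-28, 10, 168, 168) (-24, 13, 84, 142) (-20, 13, 98, 133) (-16, 13, 140, 124) (-12, 13, 159, 125) (-8, 13, 158, 124) (-4, 14, 161, 136) (0, 13, 160, 161) (4, 14, 140, 129) (8, 15, 126, 123) (12, 15, 126, 125) (16, 15, 131, 125)
```

```bash
python3 - <<'E'
from go import *
a=cv2.imread("pics/s11.png");b=cv2.imread("pics/s12.png");c=cv2.imread("pics/side0.png")
for nm,(p,q) in {"s11-s12":(a,b),"s11-side0":(a,c)}.items():
    d=cv2.absdiff(p,q).max(2)
    print(nm)
    for y in range(60,200,5): print(y,''.join('#' if d[y,x]>40 else '.' for x in range(320,480,2)))
s=robot.sense();print(proj("side",[.5843,-.3807,.0583]),proj("side",s["eef_pos"]),proj("top",[.5843,-.3807,.0583]))
d=cv2.absdiff(cv2.imread("pics/t11.png"),cv2.imread("pics/t13.png")).max(2)
print("top")
for y in range(130,300,6): print(y,''.join('#' if d[y,x]>40 else '.' for x in range(380,540,2)))
E
```

```text
s11-s12
60 ........................#.............##..........#####.........................
65 ..................................##########...###.#######......................
70 #..................#............#################.##########.####...............
75 ..#....####.#.#...##.#.............#################............................
80 ...#...########.#########..........#.###########.###............##..............
85 .......#..#.#############.##............########.######...#.....#####...........
90 .........############....#####...............##.##########.....#########........
95 .....#####################.......................#########################......
100 ..###......#########..####..#####.#...........#.....#########################...
105 ...............####.....#.#.#####.###...................##############......###.
110 ...................#####################...........#.......##########...........
115 .....................#####################....................##...##...........
120 .........................####################.........#.........##.....##...
[... 5490 characters left out ...]
....................
256 .......#..#####.........................................................########
262 ......#..######.........................................................########
268 ....#....#####..........................................................########
274 ........#####..........................................................#########
280 .......######..........................................................#########
286 .......#####...........................................................#########
292 .......####............................................................#########
298 ......####............................................................##########
```

The side and top pictures show the panel never moved; the fingers ended up behind it instead of pushing it. I'll retry lower, in front of the panel, with the tool tilted so the tips lead, and watch the force.

```bash
python3 -m jog '[{"hand":0,"x":0,"y":0.03,"z":0,"ax":0.05,"ay":0,"az":0},{"hand":0,"x":0,"y":0.065,"z":0,"ax":0.15,"ay":0,"az":0},{"hand":0,"x":0,"y":0.095,"z":0.01,"ax":0.25,"ay":0,"az":0},{"hand":0,"x":0,"y":0.1,"z":0.04,"ax":0.3,"ay":0,"az":0},{"hand":0,"x":0,"y":0.1,"z":0.08,"ax":0.3,"ay":0,"az":0},{"hand":0,"x":0,"y":0.1,"z":0.12,"ax":0.3,"ay":0,"az":0},{"hand":0,"x":0,"y":0.1,"z":0.16,"ax":0.3,"ay":0,"az":0},{"hand":0,"x":0,"y":0.1,"z":0.2,"ax":0.3,"ay":0,"az":0},{"hand":0,"x":0,"y":0.1,"z":0.225,"ax":0.3,"ay":0,"az":0},{"hand":0,"x":0,"y":0.1,"z":0.237,"ax":0.3,"ay":0,"az":0}]' 20
python3 -m jog '[{"hand":0,"x":0,"y":0,"z":0,"ax":0,"ay":0,"az":0},{"hand":0,"x":0,"y":0,"z":0,"ax":0,"ay":0,"az":0}]' 20
python3 - <<'E'
from go import *
s=robot.sense();p=s["eef_pos"];R=Ro.from_rotvec(s["orientation"]).as_matrix()
n=np.array([.351,-.936,0]);print(p,p@n,R,s["joint_pos"])
ci=cams.camera_info("wrist");w=cams.snapshot("wrist")[:,:,::-1];cv2.imwrite("pics/w14.png",w)
g=cv2.cvtColor(w,cv2.COLOR_BGR2HSV)
e=np.array([.5705,-.2845,.086]);u=np.array([.936,.351,0])
print(proj("wrist",p,ci),[proj("wrist",e+u*k,ci).round() for k in(-.11,-.06,0,.06,.11)])
def ch(v):
    H,S,V=map(int,v)
    return '#' if V<60 else 'g' if S<70 else 'w' if (H>=12) else 'o'
for y in range(0,480,16): print(y,''.join(ch(g[y,x]) for x in range(0,640,5)))
E
```

```text
time_s: 17.8
eef_pos: [0.5227, -0.2224, 0.0376]
orientation: [-0.547, 3.012, -0.454]
ft_force: [-0.3, -0.0, 0.5]
opening: -0.001
gripper_force: 0.0
time_s: 18.0
eef_pos: [0.5257, -0.2224, 0.0428]
orientation: [-0.545, 3.005, -0.456]
ft_force: [-0.1, -0.1, 0.4]
opening: -0.002
gripper_force: 0.0
[ 0.5257 -0.2224  0.0428] 0.3926891359947338 [[-0.9362 -0.3356  0.1043]
 [-0.3515  0.8941 -0.2776]
 [-0.0001 -0.2965 -0.955 ]] [ 0.1435 -0.1786 -0.5562  0.3234 -1.147  -1.4823]
[317.6888 278.9566] [array([86., 66.]), array([108., 203.]), array([127., 338.]), array([143., 452.]), array([154., 534.])]
0 oooooooogooooooooooooooooooooooooogggggoooooooooooooooooggoooooooooooooooooooooooooooooooooooooooooooooooooooooooooooooooooooooo
16 oooooooogooooooooooooooooooooooooooooooooooggggooooooooggooooooooooooooooooooooooooooooooooooooooooooooooooooooooooooooooooooogg
32 oooooooogoooooooooooooooooooooooooooooooooooooooooogggggooooooooooooooooooooooooooooooooooooooooooooooooooooooooooooooooooooggoo
48 oooooooogooooooooooooooooooooooooooooooooooooooooooooggooooogggggoooooooooooooooooooooooooooooooooooooooo
[... 2778 characters left out ...]
###########oooooooooooooooooooooooo
400 ggggwwwwwwwwwwwwww####################www######################ooo################ggg##oogg####################ooooooooooooooooo
416 wwwwwwwwwww########################www#########################ooo#################g######oooo########################oooooooooo
432 wwwww#######################################################################################################################oooo
448 ################################################################################################################################
464 #############ggg###############################################################################################ggggg############
```

```bash
python3 -m jog '[{"hand":0,"x":0,"y":-0.007,"z":0.013,"ax":0,"ay":0,"az":0},{"hand":0,"x":0,"y":-0.016,"z":0.016,"ax":0,"ay":0,"az":0},{"hand":0,"x":0,"y":-0.026,"z":0.019,"ax":0,"ay":0,"az":0},{"hand":0,"x":0,"y":-0.035,"z":0.022,"ax":0,"ay":0,"az":0},{"hand":0,"x":0,"y":-0.045,"z":0.025,"ax":0,"ay":0,"az":0}]' 20
for i in 1 2 3; do :; done
python3 -m jog '[{"hand":0,"x":0,"y":-0.005,"z":0.0015,"ax":0,"ay":0,"az":0},{"hand":0,"x":0,"y":-0.01,"z":0.003,"ax":0,"ay":0,"az":0}]' 20
python3 -m jog '[{"hand":0,"x":0,"y":-0.005,"z":0.0015,"ax":0,"ay":0,"az":0},{"hand":0,"x":0,"y":-0.01,"z":0.003,"ax":0,"ay":0,"az":0}]' 20
python3 -m jog '[{"hand":0,"x":0,"y":-0.005,"z":0.0015,"ax":0,"ay":0,"az":0},{"hand":0,"x":0,"y":-0.01,"z":0.003,"ax":0,"ay":0,"az":0}]' 20
python3 - <<'E'
from go import *
p=robot.sense()["eef_pos"];n=np.array([.351,-.936,0]);print(p,p@n)
e=np.array([.5705,-.2845,.086]);u=np.array([.936,.351,0])
s=cams.snapshot("top");g=cv2.cvtColor(s,cv2.COLOR_RGB2HSV)
for k in(.06,.09):
    print([(round(q*1000),*g[int(y),int(x)].tolist()) for q in np.arange(-.04,.06,.006) for x,y in[proj("top",e+u*k+n*q)]])
E
```

```text
time_s: 18.55
eef_pos: [0.5429, -0.2705, 0.0309]
orientation: [-0.545, 3.007, -0.455]
ft_force: [0.3, -0.0, 0.5]
opening: 0.001
gripper_force: 0.0
time_s: 18.75
eef_pos: [0.5463, -0.2799, 0.0308]
orientation: [-0.545, 3.007, -0.455]
ft_force: [-0.3, -0.2, 0.5]
opening: -0.003
gripper_force: 0.0
time_s: 18.95
eef_pos: [0.5499, -0.2891, 0.0308]
orientation: [-0.546, 3.007, -0.454]
ft_force: [-1.9, 1.6, 0.8]
opening: 0.001
gripper_force: 1.2
time_s: 19.15
eef_pos: [0.5535, -0.2989, 0.0308]
orientation: [-0.546, 3.007, -0.454]
ft_force: [-1.3, 1.7, 0.6]
opening: -0.001
gripper_force: 1.2
[ 0.5535 -0.2989  0.0308] 0.4740464822980582
[(-40, 16, 128, 135), (-34, 19, 118, 127), (-28, 13, 152, 153), (-22, 11, 171, 173), (-16, 10, 173, 180), (-10, 11, 168, 153), (-4, 13, 159, 127), (2, 14, 160, 131), (8, 14, 161, 157), (14, 14, 139, 136), (20, 15, 126, 132), (26, 15, 128, 132), (32, 15, 127, 129), (38, 16, 129, 125), (44, 15, 126, 125), (50, 15, 128, 120), (56, 15, 124, 117)]
[(-40, 10, 170, 176), (-34, 10, 170, 176), (-28, 9, 171, 177), (-22, 10, 173, 180), (-16, 10, 170, 180), (-10, 10, 169, 164), (-4, 14, 159, 127), (2, 14, 160, 131), (8, 13, 162, 140), (14, 14, 156, 155), (20, 14, 129, 107), (26, 15, 124, 107), (32, 16, 130, 106), (38, 15, 129, 111), (44, 15, 128, 106), (50, 15, 125, 106), (56, 15, 127, 104)]
```

Contact now: about 2 N, gripper force 1.2 N, and the panel is moving about 10 mm. I'll keep pushing.

```bash
python3 -m jog '[{"hand":0,"x":0,"y":-0.007,"z":0.0022,"ax":0,"ay":0,"az":0},{"hand":0,"x":0,"y":-0.015,"z":0.0047,"ax":0,"ay":0,"az":0},{"hand":0,"x":0,"y":-0.023,"z":0.0071,"ax":0,"ay":0,"az":0},{"hand":0,"x":0,"y":-0.031,"z":0.0096,"ax":0,"ay":0,"az":0},{"hand":0,"x":0,"y":-0.039,"z":0.0121,"ax":0,"ay":0,"az":0},{"hand":0,"x":0,"y":-0.047,"z":0.0146,"ax":0,"ay":0,"az":0},{"hand":0,"x":0,"y":-0.054,"z":0.0168,"ax":0,"ay":0,"az":0},{"hand":0,"x":0,"y":-0.06,"z":0.0186,"ax":0,"ay":0,"az":0}]' 20
python3 -m jog '[{"hand":0,"x":0,"y":-0.005,"z":0.0015,"ax":0,"ay":0,"az":0},{"hand":0,"x":0,"y":-0.01,"z":0.003,"ax":0,"ay":0,"az":0},{"hand":0,"x":0,"y":-0.015,"z":0.0047,"ax":0,"ay":0,"az":0},{"hand":0,"x":0,"y":-0.019,"z":0.0059,"ax":0,"ay":0,"az":0}]' 20
python3 -m jog '[{"hand":0,"x":0,"y":-0.003,"z":0.0009,"ax":0,"ay":0,"az":0},{"hand":0,"x":0,"y":-0.006,"z":0.0018,"ax":0,"ay":0,"az":0}]' 20
python3 -m jog '[{"hand":0,"x":0,"y":-0.002,"z":0.0006,"ax":0,"ay":0,"az":0},{"hand":0,"x":0,"y":-0.004,"z":0.0012,"ax":0,"ay":0,"az":0}]' 20
```

```text
time_s: 20.0
eef_pos: [0.5757, -0.3583, 0.0308]
orientation: [-0.545, 3.007, -0.455]
ft_force: [-3.2, 3.0, 0.4]
opening: 0.0
gripper_force: 1.2
time_s: 20.4
eef_pos: [0.5826, -0.3766, 0.0307]
orientation: [-0.546, 3.007, -0.454]
ft_force: [-1.8, 2.2, -0.7]
opening: -0.004
gripper_force: 1.2
time_s: 20.6
eef_pos: [0.5847, -0.3823, 0.0308]
orientation: [-0.546, 3.007, -0.454]
ft_force: [-2.5, 1.6, -0.2]
opening: 0.0
gripper_force: 1.1
time_s: 20.8
eef_pos: [0.5863, -0.386, 0.0308]
orientation: [-0.546, 3.007, -0.454]
ft_force: [-3.1, 0.8, -0.4]
opening: -0.001
gripper_force: 1.1
```

```bash
python3 -m jog '[{"hand":0,"x":0,"y":-0.003,"z":0.0009,"ax":0,"ay":0,"az":0},{"hand":0,"x":0,"y":-0.006,"z":0.0018,"ax":0,"ay":0,"az":0}]' 20
python3 -m jog '[{"hand":0,"x":0,"y":-0.002,"z":0.0006,"ax":0,"ay":0,"az":0},{"hand":0,"x":0,"y":-0.004,"z":0.0012,"ax":0,"ay":0,"az":0}]' 20
python3 -m jog '[{"hand":0,"x":0,"y":-0.002,"z":0.0006,"ax":0,"ay":0,"az":0},{"hand":0,"x":0,"y":-0.003,"z":0.0009,"ax":0,"ay":0,"az":0}]' 20
```

```text
time_s: 21.0
eef_pos: [0.587, -0.3885, 0.0307]
orientation: [-0.546, 3.011, -0.447]
ft_force: [-23.0, 43.6, 20.1]
opening: -0.0
gripper_force: 24.2
time_s: 21.2
eef_pos: [0.5869, -0.3887, 0.0306]
orientation: [-0.548, 3.015, -0.439]
ft_force: [-33.5, 62.4, 31.0]
opening: -0.001
gripper_force: 35.5
time_s: 21.4
eef_pos: [0.5869, -0.3889, 0.0306]
orientation: [-0.549, 3.018, -0.434]
ft_force: [-41.8, 77.1, 36.7]
opening: -0.003
gripper_force: 43.1
```

The tray is hard against its stop, so I'll back off at once.

```bash
python3 -m jog '[{"hand":0,"x":0,"y":0.01,"z":-0.003,"ax":0,"ay":0,"az":0},{"hand":0,"x":0,"y":0.03,"z":-0.009,"ax":0,"ay":0,"az":0},{"hand":0,"x":0,"y":0.07,"z":-0.022,"ax":0,"ay":0,"az":0},{"hand":0,"x":0,"y":0.095,"z":-0.04,"ax":0,"ay":0,"az":0},{"hand":0,"x":0,"y":0.1,"z":-0.085,"ax":0,"ay":0,"az":0},{"hand":0,"x":0,"y":0.1,"z":-0.13,"ax":0,"ay":0,"az":0},{"hand":0,"x":0,"y":0.1,"z":-0.175,"ax":0,"ay":0,"az":0},{"hand":0,"x":0,"y":0.1,"z":-0.21,"ax":0,"ay":0,"az":0},{"hand":0,"x":0,"y":0.1,"z":-0.22,"ax":0,"ay":0,"az":0},{"hand":0,"x":0,"y":0.1,"z":-0.22,"ax":0,"ay":0,"az":0}]' 20
python3 - <<'E'
from go import *
e=np.array([.5705,-.2845,.086]);u=np.array([.936,.351,0]);n=np.array([.351,-.936,0])
for nm in("top","side"):
    s=cams.snapshot(nm);cv2.imwrite(f"pics/{nm}15.png",s[:,:,::-1]);g=cv2.cvtColor(s,cv2.COLOR_RGB2HSV)
    for k in(-.05,.06):
        print(nm,k,*[(round(q*1000),*g[int(y),int(x)].tolist()) for q in np.arange(-.01,.15,.01) for x,y in[proj(nm,e+u*k+n*q)]])
s=cv2.imread("pics/side15.png")
d=cv2.absdiff(cv2.imread("pics/s9.png"),s).max(2)>40
print("bowl/clip change since release",d[180:310,255:340].sum())
# other things vs the first top view
a=cv2.imread("pics/top0.png");b=cv2.imread("pics/top15.png");d=(cv2.absdiff(a,b).max(2)>45).astype(np.uint8);num,l,st,ce=cv2.connectedComponentsWithStats(d)
print([list(map(int,st[i])) for i in range(1,num) if st[i,4]>20])
E
```

```text
time_s: 22.4
eef_pos: [0.5363, -0.248, 0.2145]
orientation: [-0.545, 3.001, -0.456]
ft_force: [0.1, -0.1, -2.0]
opening: -0.004
gripper_force: 0.0
top -0.05 (-10, 10, 173, 178) (0, 10, 172, 179) (10, 10, 173, 178) (20, 10, 170, 184) (30, 10, 173, 181) (40, 10, 173, 181) (50, 10, 174, 176) (60, 10, 174, 176) (70, 10, 172, 175) (80, 11, 171, 161) (90, 14, 161, 127) (100, 13, 159, 144) (110, 14, 132, 129) (120, 13, 158, 153) (130, 13, 160, 164) (140, 14, 160, 161)
top 0.06 (-10, 10, 170, 168) (0, 10, 173, 178) (10, 10, 171, 180) (20, 11, 116, 149) (30, 10, 170, 182) (40, 10, 170, 178) (50, 10, 171, 177) (60, 10, 171, 177) (70, 10, 171, 174) (80, 11, 172, 165) (90, 14, 159, 125) (100, 14, 158, 137) (110, 14, 134, 135) (120, 14, 153, 162) (130, 13, 160, 161) (140, 14, 160, 164)
side -0.05 (-10, 13, 78, 88) (0, 15, 76, 87) (10, 27, 80, 89) (20, 30, 88, 98) (30, 30, 87, 106) (40, 32, 81, 116) (50, 31, 84, 121) (60, 31, 85, 129) (70, 31, 85, 132) (80, 31, 84, 131) (90, 31, 86, 127) (100, 31, 88, 122) (110, 31, 89, 121) (120, 31, 89, 120) (130, 32, 87, 120) (140, 32, 85, 117)
side 0.06 (-10, 
[... 809 characters left out ...]
, 292, 18, 18, 66], [618, 292, 21, 33, 531], [577, 296, 5, 10, 27], [531, 309, 41, 32, 958], [343, 326, 162, 128, 9786], [526, 335, 8, 7, 35], [284, 340, 3, 22, 30], [493, 343, 27, 27, 306], [521, 342, 81, 63, 2370], [620, 342, 18, 13, 161], [447, 348, 22, 13, 107], [605, 354, 14, 34, 397], [574, 358, 9, 8, 54], [527, 369, 13, 4, 42], [256, 381, 32, 40, 774], [338, 383, 3, 10, 26], [344, 400, 5, 7, 25], [527, 406, 23, 19, 248], [551, 406, 23, 41, 786], [261, 419, 13, 9, 38], [286, 421, 9, 45, 247], [354, 433, 69, 47, 378], [247, 434, 31, 31, 414], [337, 442, 18, 38, 436], [373, 445, 152, 35, 2166], [529, 451, 21, 29, 288], [284, 467, 10, 13, 96], [295, 468, 4, 11, 31], [623, 477, 16, 3, 26]]
```

```bash
python3 -m jog '[{"hand":0,"x":0,"y":0.03,"z":-0.02,"ax":-0.1,"ay":0,"az":0},{"hand":0,"x":0,"y":0.05,"z":-0.04,"ax":-0.2,"ay":0,"az":0},{"hand":0,"x":0,"y":0.05,"z":-0.06,"ax":-0.3,"ay":0,"az":0},{"hand":0,"x":0,"y":0.05,"z":-0.07,"ax":-0.3,"ay":0,"az":0},{"hand":0,"x":0,"y":0.05,"z":-0.07,"ax":-0.3,"ay":0,"az":0}]' 20
python3 - <<'E'
from go import *
e=np.array([.5705,-.2845,.086]);u=np.array([.936,.351,0]);n=np.array([.351,-.936,0])
ci=cams.camera_info("wrist");w=cams.snapshot("wrist");g=cv2.cvtColor(w,cv2.COLOR_RGB2HSV)
print(robot.sense()["eef_pos"])
for k in(-.08,-.03,.02):
    print(k,*[(round(q*1000),*g[int(y),int(x)].tolist()) for q in np.arange(.08,.14,.002) for x,y in[proj("wrist",e+u*k+n*q,ci)] if 0<x<639 and 0<y<479])
s=cams.snapshot("side");cv2.imwrite("pics/side16.png",s[:,:,::-1]);g=cv2.cvtColor(s,cv2.COLOR_RGB2HSV)
for k in(.07,.1): print("side",k,*[(round(q*1000),*g[int(y),int(x)].tolist()) for q in np.arange(.06,.14,.006) for x,y in[proj("side",e+u*k+n*q)]])
d=cv2.absdiff(cv2.imread("pics/s9.png"),s[:,:,::-1]).max(2)>40
print("clip",d[180:310,255:340].sum())
E
```

```text
time_s: 23.0
eef_pos: [0.5113, -0.1851, 0.2636]
orientation: [0.558, -3.091, 0.002]
ft_force: [1.0, 0.4, -0.2]
opening: 0.005
gripper_force: 0.0
[ 0.5109 -0.1846  0.2624]
-0.08 (80, 13, 162, 156) (82, 13, 160, 153) (84, 13, 155, 151) (86, 13, 157, 148) (88, 13, 158, 145) (90, 13, 165, 144) (92, 14, 162, 142) (94, 13, 157, 145) (96, 13, 162, 135) (98, 13, 157, 149) (100, 13, 157, 153) (102, 13, 161, 224) (104, 13, 160, 193) (106, 13, 166, 172) (108, 15, 125, 143) (110, 14, 127, 142) (112, 15, 129, 138) (114, 14, 128, 138) (116, 14, 129, 138) (118, 14, 137, 132) (120, 14, 162, 140) (122, 13, 160, 145) (124, 13, 159, 192) (126, 13, 160, 179) (128, 13, 162, 172) (130, 14, 162, 183) (132, 14, 159, 184) (134, 14, 165, 188) (136, 13, 161, 193) (138, 13, 161, 188) (140, 14, 159, 184)
-0.03 (80, 13, 156, 152) (82, 13, 157, 153) (84, 13, 160, 153) (86, 13, 158, 155) (88, 13, 161, 147) (90, 13, 159, 138) (92, 13, 160, 140) (94, 13, 159, 141) (96, 13, 157, 154) (98, 14, 159, 149) (100, 13, 161, 154) (102, 14, 160, 236) (104, 13, 159, 199) (106, 13, 162, 186) (108, 14, 125, 145) (110, 15, 127, 14
[... 788 characters left out ...]
161, 179) (130, 13, 160, 182) (132, 13, 160, 178) (134, 13, 159, 173) (136, 13, 157, 183) (138, 13, 159, 197) (140, 13, 164, 193)
side 0.07 (60, 15, 156, 152) (66, 15, 160, 153) (72, 14, 159, 156) (78, 14, 158, 163) (84, 14, 159, 160) (90, 14, 157, 158) (96, 14, 154, 154) (102, 14, 154, 159) (108, 16, 126, 121) (114, 15, 121, 129) (120, 15, 128, 133) (126, 14, 155, 176) (132, 14, 158, 170) (138, 15, 160, 164)
side 0.1 (60, 14, 154, 141) (66, 14, 156, 150) (72, 14, 150, 134) (78, 14, 158, 165) (84, 14, 157, 162) (90, 15, 160, 158) (96, 14, 161, 168) (102, 14, 160, 180) (108, 13, 143, 100) (114, 15, 154, 88) (120, 14, 153, 128) (126, 14, 159, 184) (132, 14, 163, 207) (138, 15, 157, 169)
clip 0
```

The tray moved about 107 mm, but the panel's back face still measures about 4 mm in front of the housing. The gripper's wide knuckles probably met the housing front first. I'll turn the tool 90° so its slim side leads and finish gently.

```bash
python3 -m jog '[{"hand":0,"x":0,"y":-0.01,"z":0,"ax":0,"ay":0,"az":-0.14},{"hand":0,"x":0,"y":-0.03,"z":0,"ax":0,"ay":0,"az":-0.28},{"hand":0,"x":0,"y":-0.05,"z":0,"ax":0,"ay":0,"az":-0.42},{"hand":0,"x":0,"y":-0.07,"z":0,"ax":0,"ay":0,"az":-0.56},{"hand":0,"x":0,"y":-0.09,"z":0,"ax":0,"ay":0,"az":-0.7},{"hand":0,"x":0,"y":-0.11,"z":0,"ax":0,"ay":0,"az":-0.84},{"hand":0,"x":0,"y":-0.13,"z":0,"ax":0,"ay":0,"az":-0.98},{"hand":0,"x":0,"y":-0.14,"z":0,"ax":0,"ay":0,"az":-1.12},{"hand":0,"x":0,"y":-0.142,"z":0,"ax":0,"ay":0,"az":-1.26},{"hand":0,"x":0,"y":-0.142,"z":0,"ax":0,"ay":0,"az":-1.4}]' 20
python3 -m jog '[{"hand":0,"x":0,"y":0,"z":0,"ax":0,"ay":0,"az":-0.12},{"hand":0,"x":0,"y":0,"z":0,"ax":0,"ay":0,"az":-0.165},{"hand":0,"x":0,"y":0,"z":0,"ax":0,"ay":0,"az":-0.165},{"hand":0,"x":0,"y":0,"z":0,"ax":0,"ay":0,"az":-0.165}]' 20
python3 - <<'E'
from go import *
go([.563,-.3227,.04],[.936,.351,0])
s=robot.sense();print(Ro.from_rotvec(s["orientation"]).as_matrix())
E
```

```text
time_s: 24.1
eef_pos: [0.5603, -0.3171, 0.2613]
orientation: [2.423, -1.994, -0.005]
ft_force: [0.0, -0.0, 0.8]
opening: 0.003
gripper_force: 0.0
time_s: 24.5
eef_pos: [0.5605, -0.3167, 0.2626]
orientation: [2.575, -1.797, -0.003]
ft_force: [-0.3, -0.9, -0.6]
opening: -0.003
gripper_force: 0.0
t 24.5 at [ 0.5605 -0.3167  0.2626] shift [ 0.0066 -0.0009  0.2226] turn [ 0.0028  0.0007 -0.0066] j [-0.2037  0.1765  0.3425  0.0009 -1.7396  0.556 ]
[[ 0.3449 -0.9386 -0.0029]
 [-0.9386 -0.3449 -0.0003]
 [-0.0007  0.0028 -1.    ]]
```

```bash
python3 -m jog '[{"hand":0,"x":0,"y":0,"z":0.03,"ax":0,"ay":0,"az":0},{"hand":0,"x":0,"y":0,"z":0.07,"ax":0,"ay":0,"az":0},{"hand":0,"x":0,"y":0,"z":0.11,"ax":0,"ay":0,"az":0},{"hand":0,"x":0,"y":0,"z":0.15,"ax":0,"ay":0,"az":0},{"hand":0,"x":0,"y":0,"z":0.185,"ax":0,"ay":0,"az":0},{"hand":0,"x":0,"y":0,"z":0.21,"ax":0,"ay":0,"az":0},{"hand":0,"x":0,"y":0,"z":0.223,"ax":0,"ay":0,"az":0},{"hand":0,"x":0.01,"y":0,"z":0.223,"ax":0,"ay":0,"az":0},{"hand":0,"x":0.025,"y":0,"z":0.223,"ax":0,"ay":0,"az":0},{"hand":0,"x":0.04,"y":0,"z":0.223,"ax":0,"ay":0,"az":0}]' 20
python3 -m jog '[{"hand":0,"x":0.006,"y":0,"z":0,"ax":0,"ay":0,"az":0},{"hand":0,"x":0.012,"y":0,"z":0,"ax":0,"ay":0,"az":0},{"hand":0,"x":0.018,"y":0,"z":0,"ax":0,"ay":0,"az":0}]' 20
python3 -m jog '[{"hand":0,"x":0.003,"y":0,"z":0,"ax":0,"ay":0,"az":0},{"hand":0,"x":0.006,"y":0,"z":0,"ax":0,"ay":0,"az":0}]' 20
```

```text
time_s: 25.5
eef_pos: [0.5757, -0.3562, 0.0433]
orientation: [2.576, -1.796, 0.004]
ft_force: [-0.1, -0.6, 0.1]
opening: -0.001
gripper_force: 0.0
time_s: 25.8
eef_pos: [0.581, -0.3721, 0.0416]
orientation: [2.576, -1.796, 0.0]
ft_force: [-0.4, -0.4, 1.1]
opening: -0.002
gripper_force: 0.0
time_s: 26.0
eef_pos: [0.5827, -0.3773, 0.0409]
orientation: [2.576, -1.796, -0.001]
ft_force: [-1.0, -0.4, 0.1]
opening: -0.0
gripper_force: 0.0
```

```bash
python3 -m jog '[{"hand":0,"x":0.002,"y":0,"z":0,"ax":0,"ay":0,"az":0},{"hand":0,"x":0.004,"y":0,"z":0,"ax":0,"ay":0,"az":0}]' 20
```

```text
time_s: 26.2
eef_pos: [0.5829, -0.3781, 0.0409]
orientation: [-2.577, 1.795, 0.01]
ft_force: [-9.8, 19.0, 10.3]
opening: 0.001
gripper_force: 10.3
```

```bash
python3 -m jog '[{"hand":0,"x":0.0015,"y":0,"z":0,"ax":0,"ay":0,"az":0},{"hand":0,"x":0.003,"y":0,"z":0,"ax":0,"ay":0,"az":0}]' 20
```

```text
time_s: 26.4
eef_pos: [0.5827, -0.378, 0.0409]
orientation: [-2.577, 1.792, 0.018]
ft_force: [-15.5, 29.1, 15.6]
opening: 0.003
gripper_force: 16.2
```

Hard stop at the same panel position with the slim side leading, so the tray really is home. I'll back off, make a final numeric check and hand in.

```bash
python3 -m jog '[{"hand":0,"x":-0.01,"y":0,"z":0,"ax":0,"ay":0,"az":0},{"hand":0,"x":-0.035,"y":0,"z":0,"ax":0,"ay":0,"az":0},{"hand":0,"x":-0.065,"y":0,"z":-0.02,"ax":0,"ay":0,"az":0},{"hand":0,"x":-0.07,"y":0,"z":-0.06,"ax":0,"ay":0,"az":0},{"hand":0,"x":-0.07,"y":0,"z":-0.1,"ax":0,"ay":0,"az":0},{"hand":0,"x":-0.07,"y":0,"z":-0.14,"ax":0,"ay":0,"az":0},{"hand":0,"x":-0.07,"y":0,"z":-0.18,"ax":0,"ay":0,"az":0},{"hand":0,"x":-0.07,"y":0,"z":-0.2,"ax":0,"ay":0,"az":0},{"hand":0,"x":-0.07,"y":0,"z":-0.2,"ax":0,"ay":0,"az":0},{"hand":0,"x":-0.07,"y":0,"z":-0.2,"ax":0,"ay":0,"az":0}]' 20
python3 - <<'E'
from go import *
e=np.array([.5705,-.2845,.086]);u=np.array([.936,.351,0]);n=np.array([.351,-.936,0])
s=cams.snapshot("top");g=cv2.cvtColor(s,cv2.COLOR_RGB2HSV)
print(*[(round(q*1000),*g[int(y),int(x)].tolist()) for q in np.arange(.07,.13,.006) for x,y in[proj("top",e+u*.06+n*q)]])
s=cams.snapshot("side")[:,:,::-1];d=cv2.absdiff(cv2.imread("pics/s9.png"),s).max(2)>40
print("clip/bowl change",d[180:310,255:340].sum())
r=robot.close_job();print(r)
E
```

```text
time_s: 27.4
eef_pos: [0.5612, -0.3179, 0.2408]
orientation: [2.577, -1.796, -0.0]
ft_force: [-0.8, -0.2, -1.0]
opening: 0.002
gripper_force: 0.0
(70, 30, 85, 72) (76, 30, 84, 73) (82, 31, 89, 77) (88, 31, 86, 80) (94, 29, 90, 82) (100, 31, 90, 82) (106, 30, 84, 85) (112, 31, 89, 86) (118, 31, 86, 89) (124, 31, 86, 89)
clip/bowl change 0
the job is handed in; nothing more can be done
None
```

I handed the job in at 27.4 s with the clip astride the white bowl's rim and the tray pushed to a hard stop about 4 mm short of the housing front, which I took as home; one tray push peaked near 95 N at the wrist and may have been the gripper's knuckles on the rack, over the 40 N body limit.

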